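# Index the vial carousel and start the reading

### The arm

A 7-joint arm with a two-finger parallel gripper is mounted at the origin on a cart in front of the work surface, level with it; the furniture and walls round the work are solid. World frame = base frame: x ahead of the robot, y to its left, z up, the work surface at z = 0. Lengths are in m, angles in rad, forces in N, time in s.
With the tool pointing down it reaches from about 0.425 to 0.925 m from the base axis. Payload 6.8 kg.
Tool frame: the origin (TCP) lies at the very end of the fingers, on their centre line; the grasp point (between the pads) lies 19 mm behind it; x points along the fingers, y is the direction in which the jaws open and shut, and the axes are right-handed (so a half turn about x gives the same grasp; the last joint's range is limited). The gripper opens to 85 mm and grips with 20 to 120 N. Pads are 22 mm wide; open, the fingers measure 114 mm over their backs; the gripper's body (76 mm by 85 mm) begins 54 mm behind the grasp point. The pads swing forward as they close: fully open they stand 13 mm farther back than shut.
Start: joints at [-0.108, 0.477, 0.022, 1.555, -0.011, 1.109, -0.083], TCP at [0.675, 0, 0.231] pointing down, gripper open.
Joint ranges: [-2.96, 2.96], [-0.34, 2.1], [-1.41, 1.46], [0.24, 2.44], [-1.37, 4.51], [0.17, 1.92], [-2.96, 2.96]. Speed limits (rad/s): [2.39, 2.39, 3.14, 3.14, 3.14, 3.14, 3.14].

### API

Orientations are given as a rotation vector (axis times angle).
In Python, from bench import get_obs, grab_frame, camera_info, hand_in gives the robot as it stands.
- The arm moves only by the tool apply_moves, never from a script. Its argument "series" is text: rows parted by semicolons, each of 7 numbers parted by spaces: the turn, a rotation vector about the tool's x, y, z in rad, then the shift along the tool's x, y, z in m, then the opening, from 0 (shut) to 1 (fully open). In form: wx wy wz tx ty tz hand; .... A call has 1 to 12 rows; each row is the pose to reach, as a shift and turn from the pose commanded when the call began, along the tool's axes at that moment; what a row does not reach only later rows make up. A row lasts 1/8 s, in which the tool goes at most 62.5 mm and 10.7 degrees, less where a joint would pass 70% of its speed; a pose out of reach is approached as far as the arm can. A call with a gripper value outside its range is refused whole. The fingers move at their own pace and stop on an object; "force" is the grip in N (left out, the last holds). Time passes only in rows, so rows that repeat a pose let the fingers close. It gives the time, the measured TCP pose, the force and the opening at its end, in the units of the state.
- get_obs(): the state, without advancing time (a new reading comes with each control period).
- grab_frame(name): name is "scene" or "side" or "wrist"; returns the picture (420x560x3 uint8, blue, green, red); there is no depth.
- camera_info(name): a dict with "fov_y" (degrees; the focal length in pixels is half the picture's height over the tangent of half this angle, whatever the lens; pixels are square), "cx", "cy" (the principal point, pixels), "D" ([k1, k2, p1, p2, k3] as OpenCV has them; the pictures are not rectified), "rvec" (rotation vector, rad) and "tvec" (3), from world to camera coordinates, as OpenCV has them. Camera axes: x right, y down, z forward; pixel columns grow to the right and rows downward; lengths in m; the calibration is good to about 2 mm. A picture is of the moment at which its call begins: read the wrist's pose just before it. camera_info takes no time and is no camera call; for the wrist camera it gives the pose at the moment of the call.
- hand_in(): hands the job in, once; it reports no verdict.
The state is a dict: "clock": time; "joints": joint angles; "qvel": joint speeds; "tau": joint torques, N m; "tcp_pos": TCP position; "orientation": TCP orientation; "contact_force": force on the tool from outside, world axes, zero at the start; "moment": the same for the moment, N m; "grip_width": finger opening in m.
Only numpy, scipy, OpenCV 4.12 (cv2) and the standard library are available. Lean on these libraries where they do the work, as an engineer would, in place of code of your own. Each camera call takes 0.05 s, during which the arm holds its last target.

### The job

On the sample changer, turn the carousel by pushing its spokes, never the vials, until the white-capped vial stands centred under the reader nose, and leave it there. Then slide the yellow safety shutter on the sloping console fully toward the front, to its stop, and press the green start button it uncovered, all the way in. Leave the shutter open, let go of the button and do not disturb the things standing round the changer.

Things in the scene. Friction and masses are not known exactly. Their poses are not given: they have to be found in the camera images.
- changer: Sample changer, fixed to the bench: grey base plate 270 x 400 mm, top 20 mm up; white housing along its back (119 to 167 mm behind the origin, 190 mm high); carousel on its right half, sloping console under a white visor on its left half. Origin: on the bench, 30 mm in front of the base plate's middle. x axis to the back (away from the robot), y to the left, z up.
- wheel_axis (a point): Point on the carousel's upright axis at spoke height (75 mm above the bench), at x 0, y -105 mm of the changer. Six level steel spokes, 10 mm thick, 60 degrees apart, stick out of a blue plate of radius 62 mm, to 111 mm from the axis. Between the spokes there is free space from 62 mm outward, down to the base plate's top (20 mm).
- turret (a joint): Carousel angle, rad, growing counter-clockwise from above; 0 or any whole turn = white vial under the nose. At value q the white vial lies at angle q from the changer's x axis (toward y), the spokes at q + 30 degrees + multiples of 60. Turns either way with light friction (1.4 N at a spoke's middle), stays where left, no detents. Starts 100 to 260 degrees away.
- white_vial (a point): Centre of the top of the white-capped vial (the five others have black caps), 45 mm from wheel_axis, 95 mm above the bench. It rides with the carousel.
- read_point (a point): Where the centre of the white cap's top must be: below the reader nose, 45 mm behind wheel_axis along the changer's x, 95 mm above the bench. The dark nose, 20 mm across, ends 19 mm above it; it hangs from a white arm 34 mm wide, 132 to 154 mm above the bench, which comes from the rear housing and ends 30 mm behind wheel_axis.
- console: Sloping console face, turned to the front left. Origin on the face under the button's centre. z axis = face normal, 40 degrees off vertical, leaning 55 degrees left of the changer's front; y level, along the rails, to the back left; x up the slope. In the changer's axes z = (-0.369, 0.527, 0.766), y = (0.819, 0.574, 0). Two rails along y, 18 mm high, inner faces 55 mm apart.
- shutter (a joint): Travel of the yellow shutter in m: 0 = closed over the button, 0.045 = fully open, slid level along the rails toward the front (console -y). About 1.5 N of friction; stays where it is left. The plate is 46 mm along the slide, 54 mm up the slope, 3 mm thick, its top 16 mm off the face.
- shutter_tab (a point): Middle of the top edge of the shutter's thumb tab, a fin that stands square to the console face in the middle of the shutter plate: 34 mm long up the slope, 6 mm thick along the slide, 14 mm tall. Its top is 30 mm off the console face. Push its back side (console +y) to open.
- start_button (a joint): Travel of the green start button in m: 0 = out, 0.005 = fully in; spring loaded, about 2 N to start and 4.5 N fully in; comes back by itself.
- button_top (a point): Centre of the green button's round top, 32 mm across, 10 mm off the console face; it moves in along the face normal. A visor 90 mm wide hangs above: underside 202 mm above the bench (130 mm above the button), from 10 mm in front of the button back to a tower behind the console, so the tool must lean as the face normal does: fingertips on the button, wrist to the front left.
- bottle: Plastic bottle with blue cap, 48 mm wide, 104 mm high, standing right of the changer; leave alone. Origin under its centre.
- flask: Small glass conical flask, 49 mm wide, 71 mm high, standing in front of the changer; leave alone. Origin under its centre.
- dish: Round glass dish, 64 mm wide, 12 mm high, in front of the console; leave alone. Origin under its centre.
- bench_timer: White bench timer, 69 x 72 x 21 mm, lying left of the changer; leave alone. Origin under its centre.
- vials: The six glass vials of the carousel together, fixed in it; 22 mm across, tops 95 mm above the bench, their axes 45 mm from the carousel's axis, midway in angle between the spokes. Not to be pushed. Origin on the carousel's axis at bench height.

How it is judged:
By the outcome, as a careful person would: the job done as asked, in the order asked, and still so for the second after the job is handed in, with the robot touching nothing.
It also fails if it takes over 72 s, if anything falls off the work surface, if the arm or the gripper's body presses on something with over 40 N, if the wrist force passes 120 N, or if a joint passes its speed limit or range.

## Working session

There is one attempt and no reset: what is moved stays moved. The work goes in short steps, Python scripts to look and compute and a tool call to move; the robot and the scene stay as the last step left them, time stands still between calls to the robot, and variables do not carry over. Pictures are saved under pics/ and viewed, and the job is handed in when it is done.

Besides the shell and the picture viewer there is one more tool, called after "Emit:" as name(argument=value, ...), one argument or row to a line, values as JSON. apply_moves: Moves the arm, as the interface text tells. Its arguments: {"type":"object","properties":{"series":{"type":"string"},"force":{"type":"number"}},"required":["series"]}

```bash
ls; mkdir -p pics; python3 - <<'E'
from bench import *
import cv2
print(get_obs())
for n in ["scene","side","wrist"]:
    print(n,camera_info(n))
    cv2.imwrite(f"pics/{n}0.png",grab_frame(n))
E
```

```text
pics
{'clock': 0.0, 'joints': array([-0.10808627,  0.47779303,  0.0223387 ,  1.55642477, -0.01151839,
        1.10927202, -0.08311097]), 'qvel': array([ 0.0014398 , -0.00018962, -0.00092767,  0.00182363, -0.00066477,
       -0.0017335 ,  0.00093323]), 'tau': array([-5.45967814e-04, -5.96443820e+01,  1.60769675e+00, -2.81194621e+01,
        1.24063640e-02,  9.39900521e-03,  2.20753498e-05]), 'tcp_pos': array([ 6.74430387e-01, -1.60789931e-05,  2.30341678e-01]), 'orientation': array([ 1.20828783,  1.21041092, -1.21056093]), 'contact_force': array([ 0.0019332 ,  0.18611635, -0.05550797]), 'moment': array([-0.01800796, -0.01591332, -0.02111863]), 'grip_width': 0.08543815320113775}
scene {'fov_y': 43.39502339740743, 'cx': 281.6082320933078, 'cy': 212.9769708645266, 'D': array([-0.17815361,  0.        ,  0.        ,  0.        ,  0.        ]), 'rvec': array([ 0.82673844, -2.43626156,  1.20075064]), 'tvec': array([0.40369151, 0.24734038, 0.99345141])}
side {'fov_y': 52.19699423549134, 'cx': 282.89159079663926, 'cy': 215.39611947442992, 'D': array([-0.09906949,  0.        ,  0.        ,  0.        ,  0.        ]), 'rvec': array([ 1.12225152, -2.069484  ,  1.21110053]), 'tvec': array([0.27763055, 0.30807265, 0.7815715 ])}
wrist {'fov_y': 60.7699059315604, 'cx': 276.2027808346662, 'cy': 207.64216747489914, 'D': array([-0.06158717,  0.        ,  0.        ,  0.        ,  0.        ]), 'rvec': array([-2.84380199e+00,  6.41702705e-04,  2.41113880e-03]), 'tvec': array([-0.67477682, -0.03755262,  0.37903189])}
```

View pics/scene0.png

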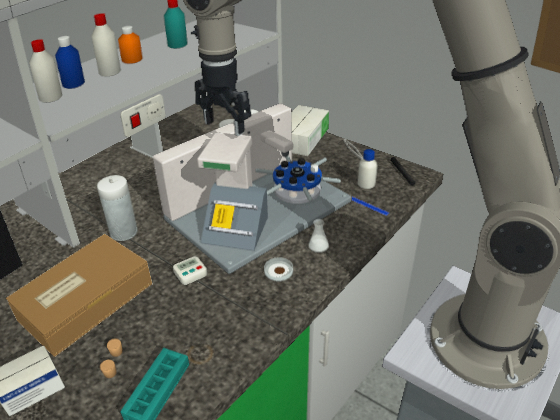

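View pics/side0.png

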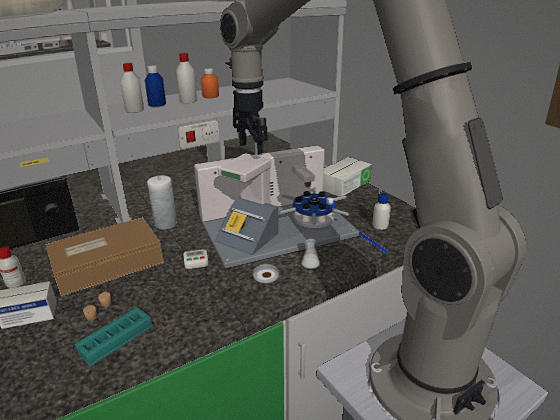

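View pics/wrist0.png

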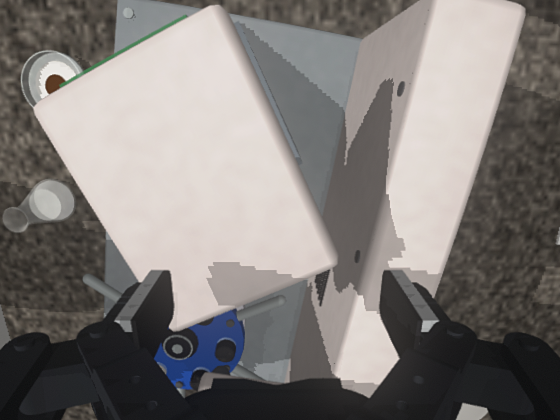

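```bash
python3 - <<'E'
import cv2
im=cv2.imread("pics/scene0.png")[90:290,150:410]
cv2.imwrite("pics/scene0z.png",cv2.resize(im,None,fx=3,fy=3,interpolation=cv2.INTER_CUBIC))
im=cv2.imread("pics/side0.png")[130:290,180:410]
cv2.imwrite("pics/side0z.png",cv2.resize(im,None,fx=3.4,fy=3.4,interpolation=cv2.INTER_CUBIC))
E
```

```text
(no output)
```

View pics/scene0z.png

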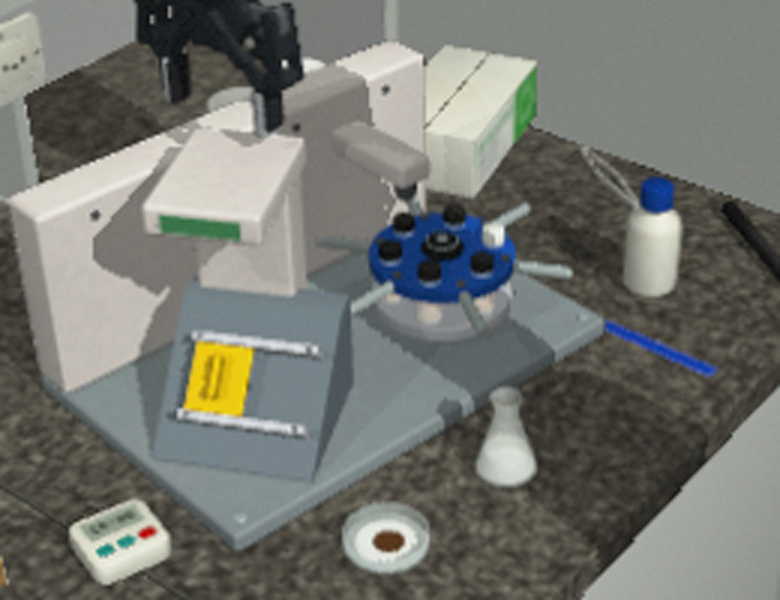

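View pics/side0z.png

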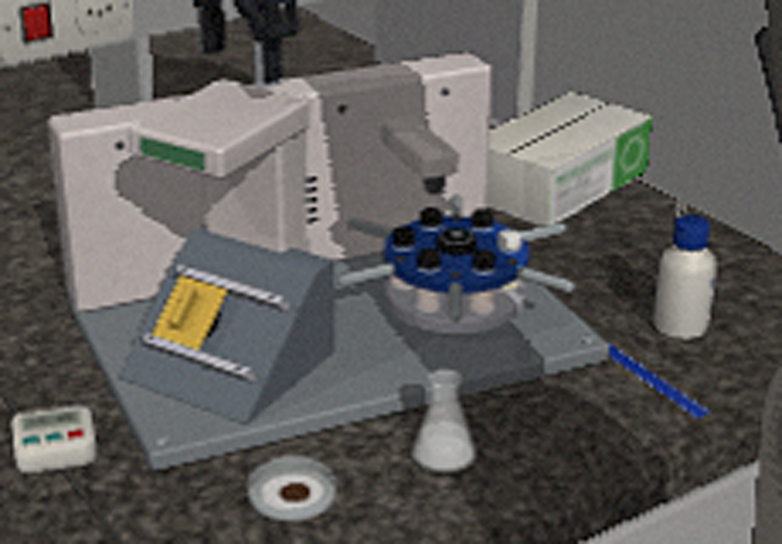

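```bash
cat > h.py <<'E'
import numpy as np, cv2, json
from scipy.optimize import least_squares
from scipy.spatial.transform import Rotation as R
def cam(ci):
    f=210/np.tan(np.radians(ci['fov_y'])/2)
    return np.array([[f,0,ci['cx']],[0,f,ci['cy']],[0,0,1.]])
def proj(ci,P):
    P=np.atleast_2d(np.asarray(P,float))
    return cv2.projectPoints(P,np.array(ci['rvec']),np.array(ci['tvec']),cam(ci),np.array(ci['D']))[0][:,0]
def ch2w(p,P):
    P=np.atleast_2d(np.asarray(P,float))
    c,s=np.cos(p[2]),np.sin(p[2])
    return P@np.array([[c,s,0],[-s,c,0],[0,0,1]])+[p[0],p[1],0]
def caps(q): # white first then ccw
    a=q+np.arange(6)*np.pi/3
    return np.c_[.045*np.cos(a),-.105+.045*np.sin(a),np.full(6,.095)]
def spokes(q):
    a=q+np.pi/6+np.arange(6)*np.pi/3
    return np.c_[.111*np.cos(a),-.105+.111*np.sin(a),np.full(6,.075)]
cz=np.array([-.369,.527,.766]);cy=np.array([.819,.574,0]);cx=np.cross(cy,cz)
E
cat > fit.py <<'E'
from h import *
from bench import camera_info
cs,cd=camera_info('scene'),camera_info('side')
S=lambda u,v:(150+(u+.5)/3-.5,90+(v+.5)/3-.5)
D=lambda u,v:(180+(u+.5)/3.4-.5,130+(v+.5)/3.4-.5)
plate=[[-.105,.2,.02],[-.105,-.2,.02]]
ps=[S(237,535),S(604,321)]; pd=[D(152,457),D(607,350)]
cS=[S(*a) for a in [(494,230),(455,211),(403,219),(389,246),(429,267),(482,259)]]
cD=[D(*a) for a in [(510,237),(484,213),(431,213),(404,233),(429,256),(484,256)]]
def res(p,full=False):
    r=[proj(cs,ch2w(p,plate))-ps,proj(cd,ch2w(p,plate))-pd,
       proj(cs,ch2w(p,caps(p[3])))-cS,proj(cd,ch2w(p,caps(p[3])))-cD]
    return r if full else np.concatenate(r).ravel()
best=min((least_squares(res,[.75,.05,y,q],loss='soft_l1') for q in range(-3,4) for y in (-.4,0,.4)),key=lambda s:s.cost)
print(best.x,best.cost,np.degrees(best.x[3]))
for r in res(best.x,True): print(np.round(r,1).tolist())
json.dump(list(best.x),open('p.json','w'))
E
python3 fit.py
```

```text
[ 0.59476074 -0.04532733 -0.17083676  4.23532985] 4.487723461162718 242.66652552697047
[[-0.3, 2.0], [1.1, -0.5]]
[[-0.9, 0.0], [1.5, -1.5]]
[[-0.1, 0.1], [-0.1, -0.1], [0.3, -0.1], [0.3, 0.2], [0.0, 0.1], [0.0, -0.1]]
[[-0.0, -0.6], [-0.3, 0.2], [0.0, -0.2], [-0.2, -0.4], [-0.1, -0.6], [-0.2, -0.1]]
```

```bash
cat > ov.py <<'E'
from h import *
from bench import *
import sys
p=json.load(open('p.json'))
def overlay(im,ci,p,s):
    big=cv2.resize(im,None,fx=s,fy=s,interpolation=cv2.INTER_CUBIC)
    def line(P,c):
        q=((proj(ci,ch2w(p,P))+.5)*s-.5).round().astype(int)
        cv2.polylines(big,[q.reshape(-1,1,2)],False,c,1,cv2.LINE_AA)
    line([[-.105,.2,.02],[-.105,-.2,.02],[.165,-.2,.02],[.165,.2,.02],[-.105,.2,.02]],(0,255,0))
    line([[.119,.2,.19],[.119,-.2,.19],[.167,-.2,.19],[.167,.2,.19],[.119,.2,.19]],(0,255,0))
    t=np.linspace(0,2*np.pi,40)
    for c in caps(p[3]): line(c+np.c_[.008*np.cos(t),.008*np.sin(t),0*t],(0,0,255)); 
    for c in spokes(p[3]): line([[0,-.105,.075],c],(0,255,255))
    line(np.array([0.045,-.105,.095])+np.c_[.01*np.cos(t),.01*np.sin(t),0*t],(255,0,255))
    if len(p)>4:
        o=np.array(p[4:7])
        B=o+.010*cz
        line(B+.016*(np.cos(t)[:,None]*cx+np.sin(t)[:,None]*cy),(0,255,0))
        sh=o+.016*cz-p[7]*cy
        line([sh+a*.027*cx+b*.023*cy for a,b in[(1,1),(1,-1),(-1,-1),(-1,1),(1,1)]],(255,0,0))
        line([sh+.014*cz+a*.017*cx for a in(1,-1)],(0,0,255))
    return big
if __name__=="__main__":
    a=overlay(cv2.imread("pics/scene0.png"),camera_info('scene'),p,3)[270:870,450:1230]
    b=overlay(cv2.imread("pics/side0.png"),camera_info('side'),p,3.4)[430:990,600:1390]
    cv2.imwrite("pics/ovs%s.png"%sys.argv[1],a);cv2.imwrite("pics/ovd%s.png"%sys.argv[1],b)
E
python3 ov.py 0
```

```text
(no output)
```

View pics/ovs0.png

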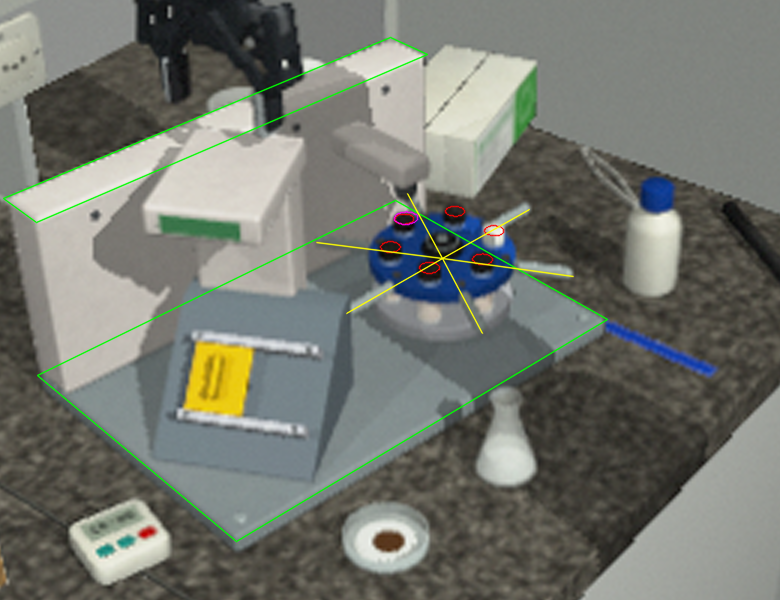

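View pics/ovd0.png

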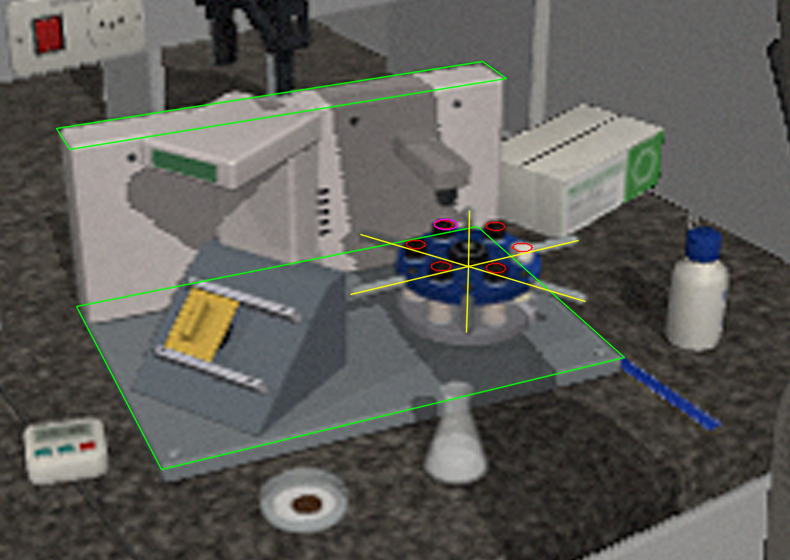

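```bash
python3 - <<'E'
import cv2
im=cv2.imread("pics/scene0.png")[190:250,195:270]
cv2.imwrite("pics/sc_con.png",cv2.resize(im,None,fx=10,fy=10,interpolation=cv2.INTER_CUBIC))
im=cv2.imread("pics/side0.png")[200:250,215:275]
cv2.imwrite("pics/sd_con.png",cv2.resize(im,None,fx=12,fy=12,interpolation=cv2.INTER_CUBIC))
E
```

```text
(no output)
```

View pics/sc_con.png

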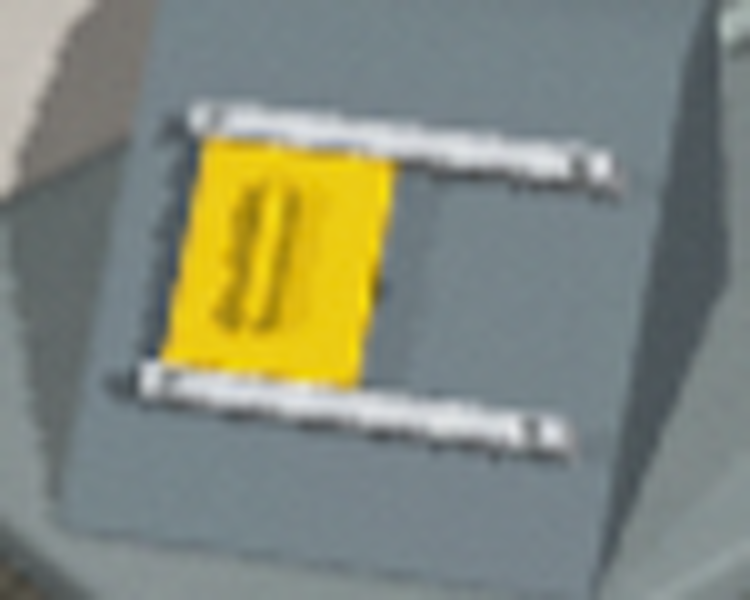

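View pics/sd_con.png

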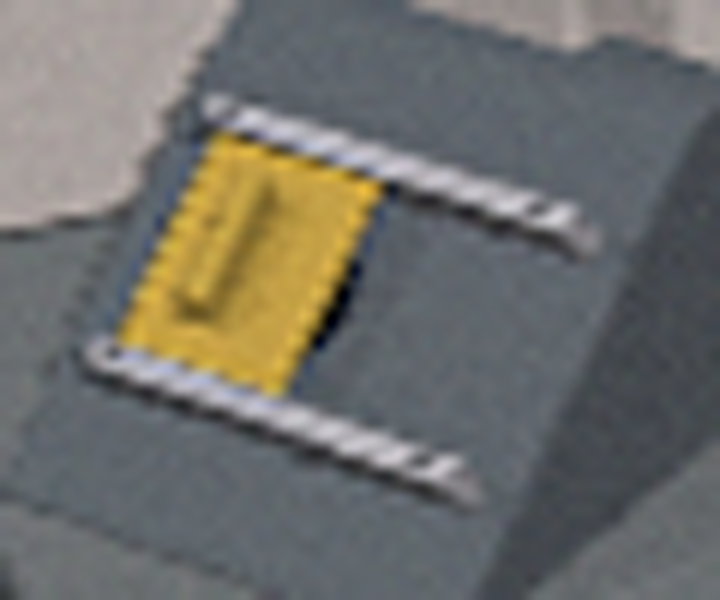

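```bash
cat > fit2.py <<'E'
from h import *
from bench import camera_info
p=json.load(open('p.json'))[:4]
cs,cd=camera_info('scene'),camera_info('side')
S=lambda u,v:(195+(u+.5)/10-.5,190+(v+.5)/10-.5)
D=lambda u,v:(215+(u+.5)/12-.5,200+(v+.5)/12-.5)
qs=np.array([S(202,138),S(396,160),S(357,388),S(165,362)])
qd=np.array([D(210,132),D(382,182),D(280,397),D(118,345)])
ab=[(1,1),(1,-1),(-1,-1),(-1,1)]
def res(o,f=False):
    P=ch2w(p,[o+.016*cz+a*.027*cx+b*.023*cy for a,b in ab])
    r=[proj(cs,P)-qs,proj(cd,P)-qd]
    return r if f else np.concatenate(r).ravel()
s=least_squares(res,[0,.1,.064]); print(s.x,s.cost)
for r in res(s.x,1): print(r.round(1).tolist())
B=ch2w(p,s.x+.01*cz); print('button world',B,'tab',ch2w(p,s.x+.03*cz))
json.dump(p+list(s.x)+[0.],open('p.json','w'))
E
python3 fit2.py; python3 - <<'E'
import sys; sys.path.insert(0,'.')
import os; os.chdir('.')
from ov import *
a=overlay(cv2.imread("pics/scene0.png"),camera_info('scene'),p,10)[1900:2500,1950:2700]
b=overlay(cv2.imread("pics/side0.png"),camera_info('side'),p,12)[2400:3000,2580:3300]
cv2.imwrite('pics/con_ov.png',cv2.resize(np.hstack([a,b]),(800,327)))
E
```

```text
[0.0015304  0.12502154 0.06394646] 0.673462005021082
[[0.3, -0.1], [0.1, 0.1], [-0.3, 0.4], [-0.3, 0.4]]
[[0.7, -0.2], [-0.0, -0.1], [-0.1, -0.1], [-0.2, -0.4]]
button world [[0.61478304 0.08343468 0.07160646]] tab [[0.60930235 0.0950759  0.08692646]]
```

View pics/con_ov.png

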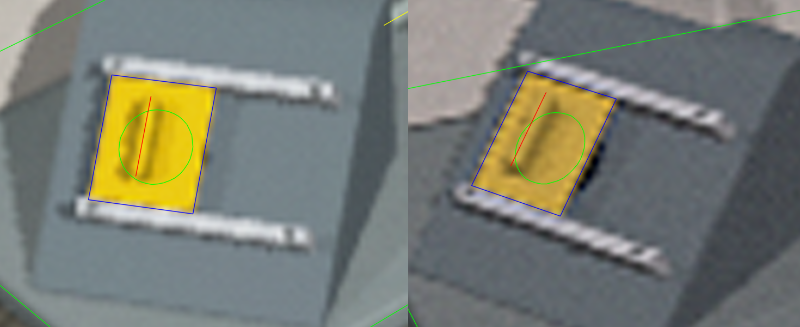

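```bash
cat >> h.py <<'E'
def w2ch(p,W):
    W=np.atleast_2d(W)-[p[0],p[1],0]; c,s=np.cos(p[2]),np.sin(p[2])
    return W@np.array([[c,-s,0],[s,c,0],[0,0,1]])
def ray(ci,uv,z):
    n=cv2.undistortPoints(np.array([[uv]],float),cam(ci),np.array(ci['D']))[0,0]
    Rm=cv2.Rodrigues(np.array(ci['rvec']))[0]; C=-Rm.T@np.array(ci['tvec'])
    d=Rm.T@np.r_[n,1]; return C+d*(z-C[2])/d[2]
E
python3 - <<'E'
from h import *
from bench import *
p=json.load(open('p.json')); cs=camera_info('scene')
S=lambda u,v:(150+(u+.5)/3-.5,90+(v+.5)/3-.5)
for n,uv,z in [('flask',(506,472),.005),('flaskneck',(507,396),.071),('dish',(386,540),.006),('bottlecap',(657,184),.104),('bottle',(651,283),.0),('con fr bottom',(315,478),.02),('con fl bottom',(155,460),.02),('visor FR top?',(237,243),.202),('visor fl bot',(147,230),.202),('visor right back top',(303,140),.225),('timer',(120,540),.02)]:
    w=ray(cs,S(*uv),z); print(n,w.round(3),w2ch(p,w).round(3))
o=np.array(p[4:7])
for a in (0,.05,.1): print('console top pt', (o+a*cx).round(3))
w=camera_info('wrist');Rm=cv2.Rodrigues(w['rvec'])[0];print('wristcam',-Rm.T@w['tvec'], 'fwd',Rm[2])
print('axis',ch2w(p,[0,-.105,0]))
E
```

```text
flask [ 0.423 -0.024  0.005] [[-0.173 -0.008  0.005]]
flaskneck [ 0.43  -0.032  0.071] [[-0.165 -0.015  0.071]]
dish [0.449 0.092 0.006] [[-0.167  0.111  0.006]]
bottlecap [ 0.472 -0.32   0.104] [[-0.075 -0.291  0.104]]
bottle [ 0.469 -0.322  0.   ] [[-0.077 -0.294  0.   ]]
con fr bottom [0.524 0.082 0.02 ] [[-0.091  0.114  0.02 ]]
con fl bottom [0.636 0.141 0.02 ] [[0.009 0.19  0.02 ]]
visor FR top? [0.59  0.077 0.202] [[-0.026  0.12   0.202]]
visor fl bot [0.654 0.103 0.202] [[0.033 0.156 0.202]]
visor right back top [ 0.622 -0.033  0.225] [[0.024 0.017 0.225]]
timer [0.593 0.22  0.02 ] [[-0.047  0.261  0.02 ]]
console top pt [0.002 0.125 0.064]
console top pt [0.024 0.094 0.096]
console top pt [0.045 0.062 0.128]
wristcam [0.67547326 0.07484549 0.37242299] fwd [-0.00149053 -0.29338843 -0.95599216]
axis [[ 0.57691    -0.14879883  0.        ]]
```

```bash
python3 - <<'E'
from h import *
from bench import *
p=json.load(open('p.json')); cs=camera_info('scene')
o=np.array(p[4:7])
for a in (.06,.08,.09,.1,.11):
    P=o+a*cx-.082*cy; u=proj(cs,ch2w(p,P))[0]; print(a,P.round(3),((u-[150,90])*3).round(0))
E
```

```text
0.06 [-0.039  0.04   0.103] [339. 319.]
0.08 [-0.03   0.028  0.115] [343. 294.]
0.09 [-0.026  0.021  0.122] [346. 282.]
0.1 [-0.022  0.015  0.128] [348. 270.]
0.11 [-0.017  0.009  0.135] [350. 257.]
```

```bash
cat >> h.py <<'E'
def rows(obs,targets):
    R0=R.from_rotvec(obs['orientation']); p0=obs['tcp_pos']
    out=[]
    for P,Rt,g in targets:
        w=(R0.inv()*Rt).as_rotvec(); t=R0.inv().apply(np.array(P)-p0)
        out.append(' '.join('%.4g'%round(x,4) for x in [*w.round(3),*t])+' %g'%g)
    print('; '.join(out))
def down(psi): # tool x down, tool z toward world angle psi (rad)
    x=np.array([0,0,-1.]); z=np.array([np.cos(psi),np.sin(psi),0]); y=np.cross(z,x)
    return R.from_matrix(np.c_[x,y,z])
def wheel(p,r,phi,z): # phi changer rad
    return ch2w(p,[r*np.cos(phi),-.105+r*np.sin(phi),z])[0]
E
python3 - <<'E'
from h import *
from bench import *
p=json.load(open('p.json'));o=get_obs(); d=np.radians
A=o['tcp_pos']
s=wheel(p,.09,d(124),.2);print(s)
W=[(A+[0,0,.05],down(d(-90)),0),(A+[-.02,0,.09],down(d(-90)),0)]
n=4
B=np.r_[s[:2],.30]
C0=A+[-.02,0,.09]
for i in range(1,n+1): W.append((C0+(B-C0)*i/n,down(d(-90-20*i/n)),0))
for z in (.25,.2,.15,.12,.12): W.append((np.r_[s[:2],z],down(d(-110)),0))
rows(o,W)
E
```

```text
[ 0.54000006 -0.06671561  0.2       ]
-0 0 0.001 -0.05 -0.0001 0 0; -0 0 0.001 -0.09 -0.0201 0 0; 0.087 0 0.001 -0.0848 -0.0488 0.0167 0; 0.174 0 0.001 -0.0796 -0.0774 0.0334 0; 0.262 0 0.001 -0.0744 -0.106 0.05 0; 0.349 0 0.001 -0.0693 -0.1346 0.0667 0; 0.349 0 0.001 -0.0193 -0.1346 0.0667 0; 0.349 0 0.001 0.0307 -0.1345 0.0667 0; 0.349 0 0.001 0.0807 -0.1344 0.0667 0; 0.349 0 0.001 0.1107 -0.1344 0.0667 0; 0.349 0 0.001 0.1107 -0.1344 0.0667 0
```

Emit:
apply_moves(
  series="0 0 0 -0.05 0 0 0; 0 0 0 -0.09 -0.02 0 0; 0.087 0 0 -0.085 -0.049 0.017 0; 0.174 0 0 -0.08 -0.077 0.033 0; 0.262 0 0 -0.075 -0.106 0.05 0; 0.349 0 0 -0.07 -0.1345 0.067 0; 0.349 0 0 -0.02 -0.1345 0.067 0; 0.349 0 0 0.03 -0.1345 0.067 0; 0.349 0 0 0.08 -0.1345 0.067 0; 0.349 0 0 0.11 -0.1345 0.067 0; 0.349 0 0 0.11 -0.1345 0.067 0",
)

```text
clock: 1.52
tcp_pos: [0.5385, -0.0669, 0.1192]
orientation: [1.458, 1.027, -1.466]
contact_force: [-0.3, 0.2, -0.1]
grip_width: -0.0002
```

```bash
cat > look.py <<'E'
import sys
from ov import *
tag=sys.argv[1]; names=sys.argv[2:]
for n in names:
    ci=camera_info(n); f=grab_frame(n); cv2.imwrite(f"pics/{n}{tag}.png",f)
    if n=='wrist': cv2.imwrite(f"pics/{n}{tag}z.png",overlay(f,ci,p,1.4)); np.savez(f"pics/wrist{tag}.npz",**ci)
    elif n=='scene': cv2.imwrite(f"pics/{n}{tag}z.png",cv2.resize(f[90:290,150:410],None,fx=3,fy=3,interpolation=cv2.INTER_CUBIC))
    else: cv2.imwrite(f"pics/{n}{tag}z.png",cv2.resize(f[130:290,180:410],None,fx=3.4,fy=3.4,interpolation=cv2.INTER_CUBIC))
E
python3 look.py 1 scene wrist
```

```text
(no output)
```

View pics/scene1z.png

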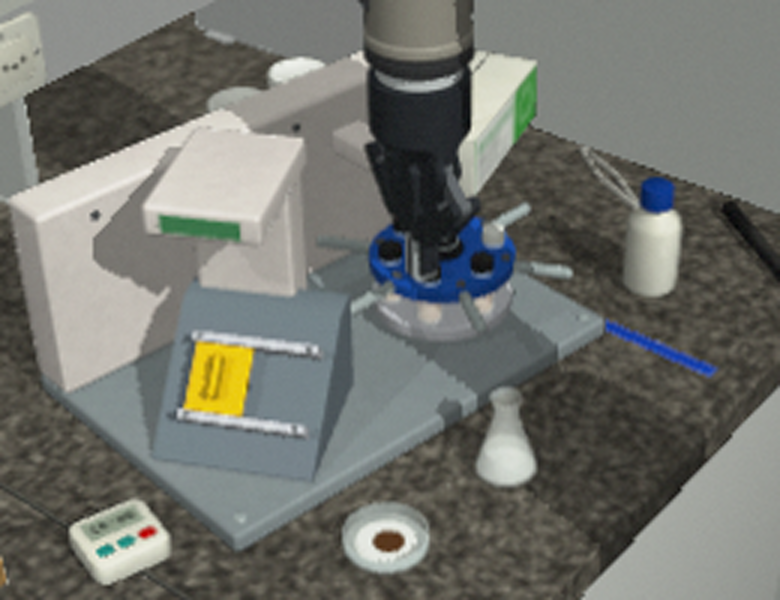

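View pics/wrist1z.png

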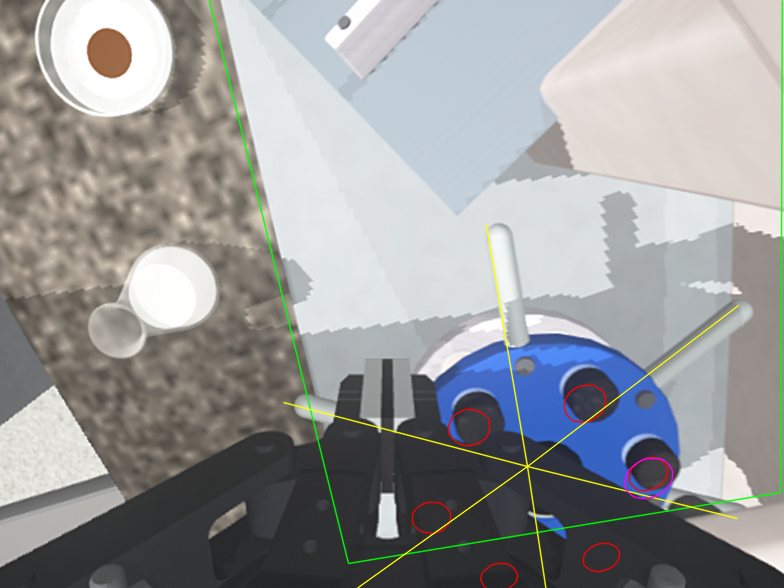

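```bash
cat > stroke.py <<'E'
from h import *
from bench import *
import sys
p=json.load(open('p.json'));o=get_obs(); d=np.radians
ph=[float(a) for a in sys.argv[2:]]; z=float(sys.argv[1])
print(o['tcp_pos'],o['contact_force'])
W=[]
for f in ph:
    W.append((wheel(p,.09,d(f),z),down(d(max(-110,f+90.4-360))),0))
rows(o,W)
E
python3 stroke.py .058 124 130 137 144 151 158 165 172 179 186
```

```text
[ 0.5410728  -0.06705483  0.1221123 ] [0.3380216  0.4878923  0.22955496]
-0 -0 -0.001 0.0641 -0.0012 0.0001 0; -0 -0 -0.001 0.0641 -0.0076 0.007 0; -0 -0 -0.001 0.0641 -0.0141 0.0158 0; -0 -0 -0.001 0.0641 -0.0194 0.0254 0; -0 -0 -0.001 0.0641 -0.0236 0.0356 0; -0 -0 -0.001 0.0641 -0.0265 0.0462 0; -0.094 -0 -0.001 0.0641 -0.0281 0.0571 0; -0.216 -0 -0.001 0.0641 -0.0283 0.068 0; -0.339 -0 -0.001 0.0641 -0.0272 0.079 0; -0.461 -0 -0.001 0.0641 -0.0248 0.0897 0
```

Emit:
apply_moves(
  series="0 0 0 0.04 -0.001 0 0; 0 0 0 0.063 -0.001 0 0; 0 0 0 0.063 -0.0076 0.007 0; 0 0 0 0.063 -0.014 0.016 0; 0 0 0 0.063 -0.0195 0.0255 0; 0 0 0 0.063 -0.0235 0.0355 0; 0 0 0 0.063 -0.0265 0.046 0; -0.094 0 0 0.063 -0.028 0.057 0; -0.216 0 0 0.063 -0.0283 0.068 0; -0.339 0 0 0.063 -0.0272 0.079 0; -0.461 0 0 0.063 -0.0248 0.09 0; -0.461 0 0 0.063 -0.0248 0.09 0",
)

```text
clock: 3.12
tcp_pos: [0.4856, -0.1444, 0.0582]
orientation: [1.128, 1.259, -1.129]
contact_force: [0.5, -0.2, -0.7]
grip_width: -0.0001
```

```bash
python3 look.py 2 scene wrist; python3 stroke.py .058  193 200 207 214 221 228 235 240 245 248
```

```text
[ 0.48587156 -0.14325767  0.05816139] [-0.05359599  0.50131079 -0.34683433]
-0.125 -0 0.001 0.0002 0 0.0106 0; -0.247 -0 0.001 0.0002 0.0001 0.0216 0; -0.369 -0 0.001 0.0002 0.0015 0.0325 0; -0.492 -0 0.001 0.0001 0.0043 0.0432 0; -0.614 -0 0.001 0.0001 0.0083 0.0534 0; -0.736 -0.001 0.001 0.0001 0.0136 0.0631 0; -0.858 -0.001 0.001 0.0001 0.0199 0.072 0; -0.945 -0.001 0.001 0.0001 0.0251 0.0779 0; -1.033 -0.001 0.001 0.0001 0.0308 0.0833 0; -1.085 -0.001 0.001 0.0001 0.0345 0.0863 0
```

View pics/scene2z.png

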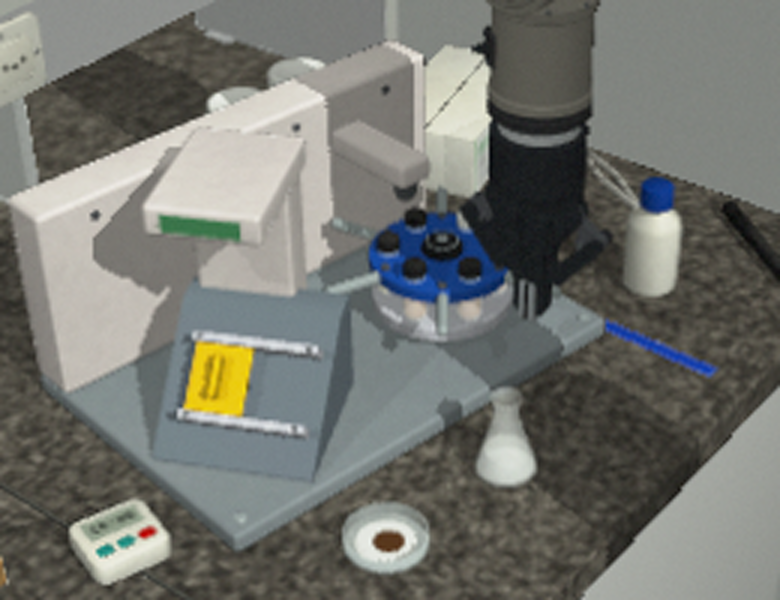

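View pics/wrist2z.png

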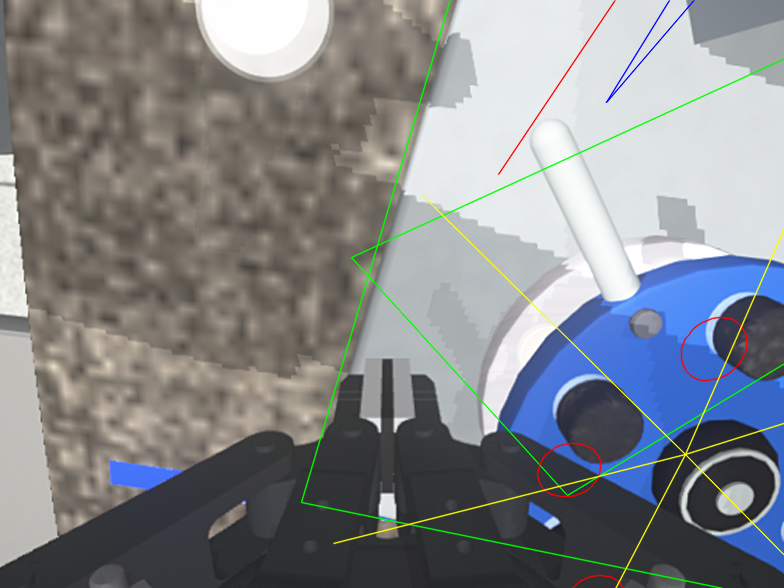

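Emit:
apply_moves(
  series="-0.125 0 0 0 0 0.0106 0; -0.247 0 0 0 0 0.0216 0; -0.369 0 0 0 0.0015 0.0325 0; -0.492 0 0 0 0.0043 0.043 0; -0.614 0 0 0 0.0083 0.0534 0; -0.736 0 0 0 0.0136 0.063 0; -0.858 0 0 0 0.02 0.072 0; -0.945 0 0 0 0.025 0.078 0; -1.033 0 0 0 0.031 0.0833 0; -1.085 0 0 0 0.0345 0.0863 0; -1.085 0 0 0 0.0345 0.0863 0",
)

```text
clock: 4.6
tcp_pos: [0.53, -0.2248, 0.0579]
orientation: [0.295, 1.552, -0.295]
contact_force: [-0.1, 0.0, -0.4]
grip_width: -0.0001
```

```bash
python3 look.py 3 scene side
```

```text
(no output)
```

View pics/scene3z.png

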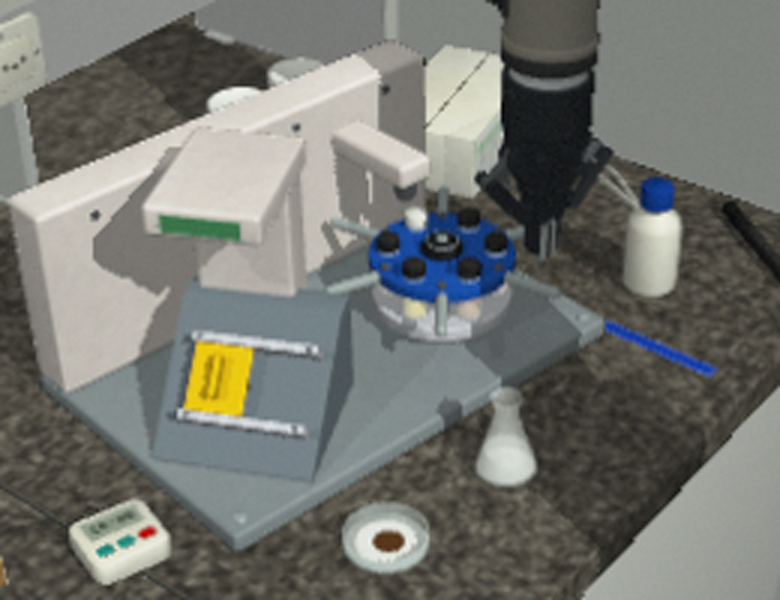

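View pics/side3z.png

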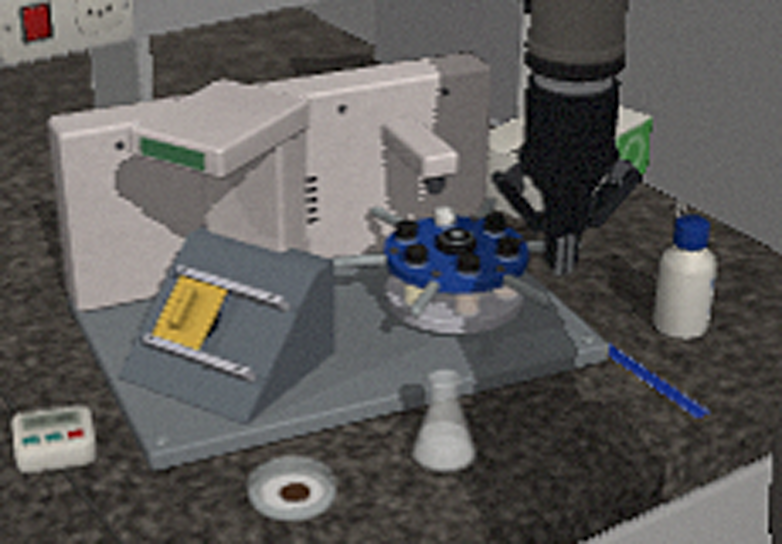

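```bash
cat > wz.py <<'E'
import cv2,sys
t=sys.argv[1]
im=cv2.imread(f"pics/scene{t}.png")[145:210,262:342]
im2=cv2.imread(f"pics/side{t}.png")[178:230,280:360]
cv2.imwrite(f"pics/wz{t}a.png",cv2.resize(im,None,fx=9,fy=9,interpolation=cv2.INTER_CUBIC))
cv2.imwrite(f"pics/wz{t}b.png",cv2.resize(im2,None,fx=9,fy=9,interpolation=cv2.INTER_CUBIC))
E
python3 wz.py 0; python3 wz.py 3
```

```text
(no output)
```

View pics/wz3a.png

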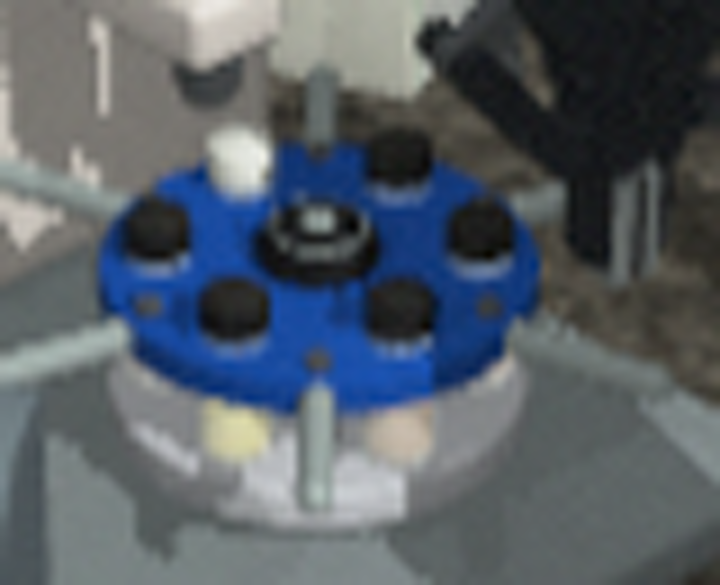

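View pics/wz3b.png

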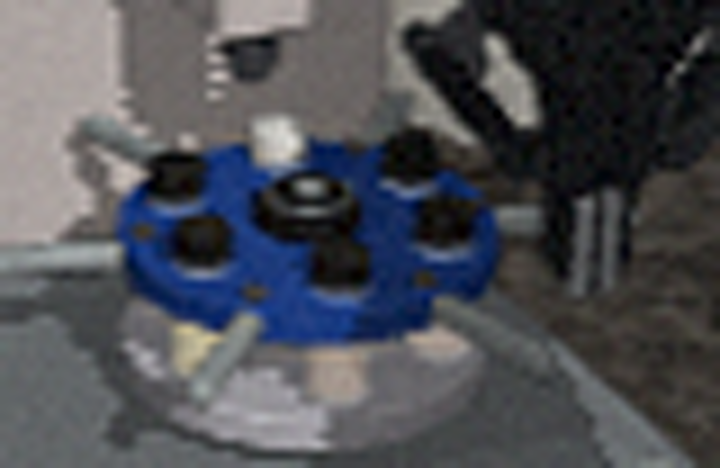

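```bash
cat > qfit.py <<'E'
from h import *
from bench import camera_info
p=json.load(open('p.json'))
def qfit(A,B,q0):
    cs,cd=camera_info('scene'),camera_info('side')
    A=np.array([(262+(u+.5)/9-.5,145+(v+.5)/9-.5) for u,v in A]); B=np.array([(280+(u+.5)/9-.5,178+(v+.5)/9-.5) for u,v in B])
    for name,sel in (('both',(1,1)),('scene',(1,0)),('side',(0,1))):
        def res(x):
            W=ch2w(p,caps(x[0]))
            return np.concatenate([sel[0]*(proj(cs,W)-A+x[1:3]),sel[1]*(proj(cd,W)-B+x[3:5])]).ravel()
        s=least_squares(res,[q0,0,0,0,0]); print(name,np.degrees(s.x[0]).round(2),s.x[1:].round(2),s.cost.round(2))
E
python3 - <<'E'
from qfit import *
# order: white, then ccw (back->left->front->right)
A=[(241,160),(155,232),(236,307),(400,312),(480,233),(400,155)]
B=[(279,139),(177,176),(203,240),(340,262),(445,220),(411,155)]
qfit(A,B,-.2)
E
```

```text
both -14.07 [-0.12  1.23 -0.03  1.25] 0.32
scene -14.08 [-0.12  1.23  0.    0.  ] 0.21
side -14.04 [ 0.    0.   -0.03  1.25] 0.11
```

```bash
python3 stroke.py .058 252 256 259 261 
```

```text
[ 0.53018827 -0.22446631  0.05814517] [ 0.07134148 -0.57419555  0.11799984]
-0.068 -0 -0 0.0001 -0.0019 0.0059 0; -0.138 -0 -0 0.0001 -0.0024 0.0121 0; -0.19 -0 -0 0.0001 -0.0025 0.0169 0; -0.225 -0 -0 0.0001 -0.0024 0.02 0
```

Emit:
apply_moves(
  series="-0.068 0 0 0 -0.001 0.006 0; -0.138 0 0 0 -0.0015 0.012 0; -0.19 0 0 0 -0.0015 0.0165 0; -0.225 0 0 0 -0.0015 0.0195 0; -0.225 0 0 0 -0.0015 0.0195 0",
)

```text
clock: 5.32
tcp_pos: [0.5479, -0.2334, 0.0582]
orientation: [0.118, 1.568, -0.117]
contact_force: [-0.0, -0.7, -0.0]
grip_width: 0.0
```

```bash
python3 look.py 4 scene side; python3 wz.py 4
```

```text
(no output)
```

View pics/wz4a.png

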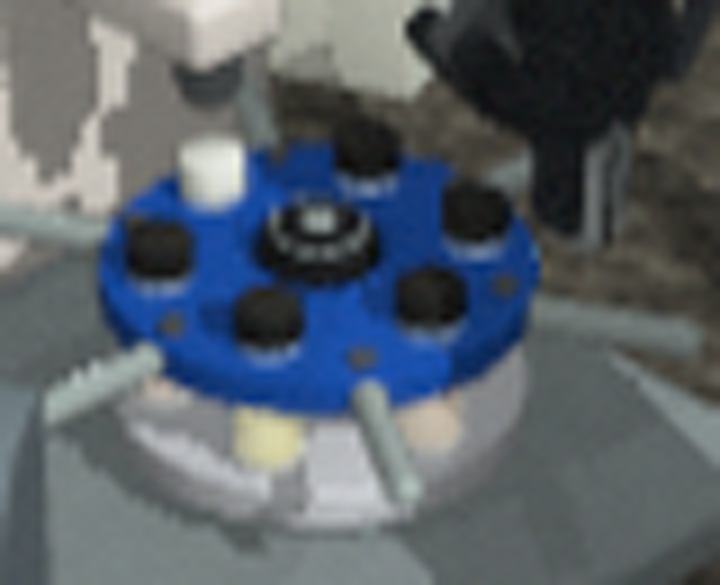

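View pics/wz4b.png

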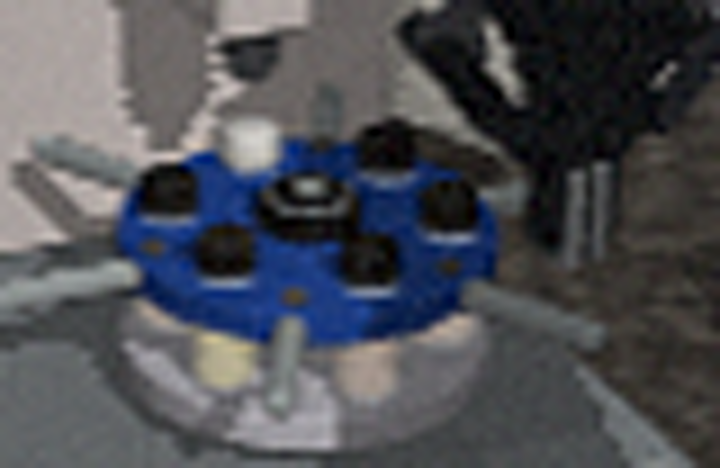

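```bash
python3 - <<'E'
from qfit import *
A=[(213,172),(160,248),(269,317),(431,297),(476,215),(367,150)]
B=[(252,144),(169,189),(226,250),(370,260),(449,205),(387,146)]
qfit(A,B,-.05)
E
```

```text
both -1.42 [-0.04  1.23 -0.07  1.28] 0.32
scene -1.34 [-0.04  1.23  0.    0.  ] 0.14
side -1.52 [-0.    0.   -0.07  1.28] 0.18
```

Emit:
apply_moves(
  series="0 0 0 0 0 0.0012 0; 0 0 0 0 0 0.0022 0; 0 0 0 0 0 0.0022 0; 0 0 0 0 0 -0.012 0; 0 0 0 -0.02 0 -0.013 0; 0 0 0 -0.08 0 -0.013 0; 0 0 0 -0.14 0 -0.013 0",
)

```text
clock: 6.3
tcp_pos: [0.535, -0.2313, 0.2012]
orientation: [0.117, 1.567, -0.116]
contact_force: [1.0, -1.3, 0.2]
grip_width: -0.0002
```

```bash
python3 look.py 5 scene side wrist; python3 wz.py 5
```

```text
(no output)
```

View pics/wz5a.png

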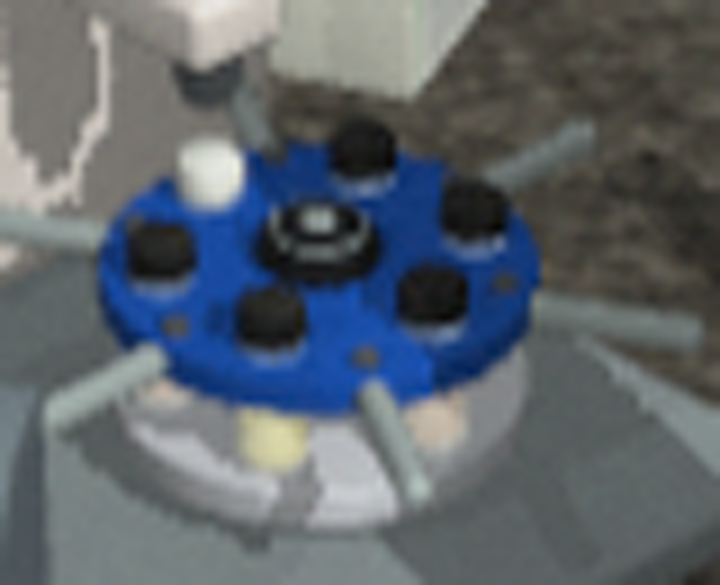

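View pics/wz5b.png

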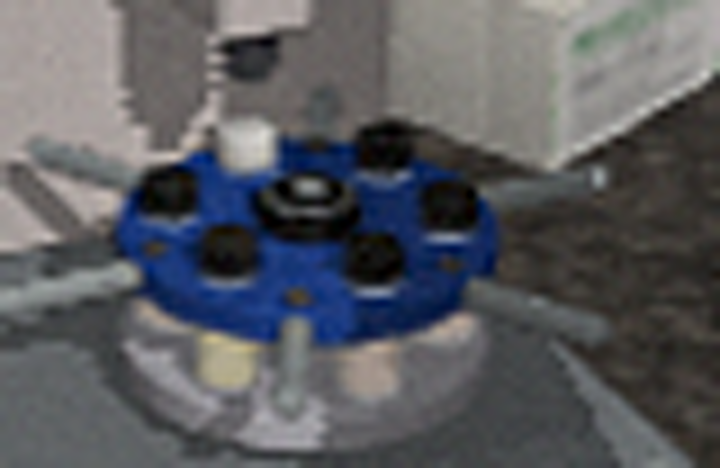

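View pics/wrist5.png

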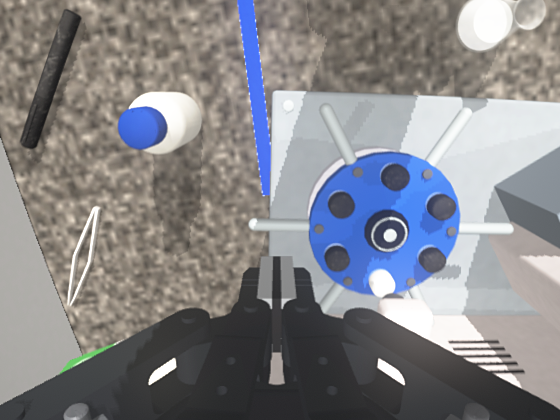

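```bash
python3 - <<'E'
from qfit import *
A=[(211,173),(161,251),(271,319),(432,295),(474,211),(363,149)]
B=[(248,145),(169,192),(229,251),(373,259),(449,203),(385,144)]
qfit(A,B,-.05)
im=cv2.imread('pics/wrist5.png')
cv2.imwrite('pics/w5a.png',cv2.resize(im[80:320,240:520],None,fx=2.8,fy=2.5,interpolation=cv2.INTER_CUBIC))
E
```

```text
both -0.03 [-0.12  1.21 -0.07  1.28] 0.41
scene -0.07 [-0.12  1.21  0.    0.  ] 0.16
side 0.04 [-0.    0.   -0.07  1.28] 0.25
```

View pics/w5a.png

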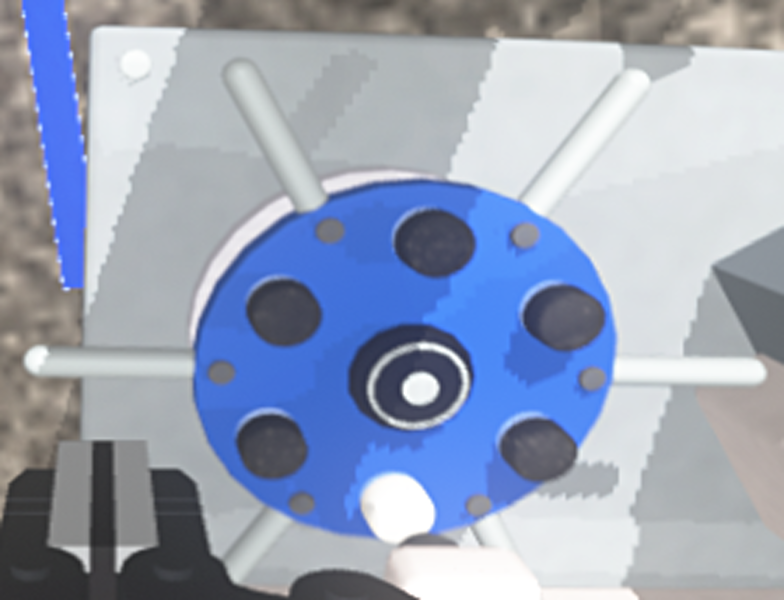

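```bash
python3 - <<'E'
from h import *
p0=json.load(open('p.json'))[:4]
ci=dict(np.load('pics/wrist5.npz'))
U=lambda u,v:(240+(u+.5)/2.8-.5,80+(v+.5)/2.5-.5)
# caps order ccw from white(back): left side of changer = image right
C=np.array([U(397,507),U(537,449),U(564,316),U(434,241),U(284,312),U(272,445)])
T=np.array([U(763,372),U(640,78),U(240,68),U(34,360)])  # spoke tips at q+90,150,210,270
E=np.array([U(200,30),U(500,42),U(780,51)])
def res(x,f=0):
    q=x[3]
    c=caps(q); W=proj(ci,ch2w(x,c))-C
    s=spokes(q)[[1,2,3,4]]; ax=np.array([0,-.105,.075]); s=ax+(s-ax)*(.109/.111)
    t=proj(ci,ch2w(x,s))-T
    l=proj(ci,ch2w(x,[[-.105,-.2,.02],[-.105,0,.02]])); n=np.array([-(l[1]-l[0])[1],(l[1]-l[0])[0]]);n/=np.linalg.norm(n)
    e=(E-l[0])@n
    r=[W,t,e,proj(ci,ch2w(x,[-.105,-.2,.02]))[0]-U(94,27)]
    return r if f else np.concatenate([a.ravel() for a in r])
s=least_squares(res,p0[:3]+[0.],loss='soft_l1'); print(s.x,np.degrees(s.x[2:]),p0,s.cost)
for r in res(s.x,1): print(r.round(1).tolist())
E
```

```text
[ 0.59923801 -0.04772374 -0.1860493   0.01116859] [-10.65983988   0.63991282] [0.5947607350020273, -0.045327332467525176, -0.170836763950252, 4.2353298548205025] 31.76201795440628
[[1.1, 4.4], [3.0, 3.3], [3.1, 2.4], [2.5, 1.7], [0.4, 1.4], [-0.1, 3.1]]
[[-2.4, 0.2], [-0.6, -1.1], [-1.9, -2.7], [-2.7, -1.0]]
[2.4, 1.7, 0.2]
[-1.7, -3.2]
```

```bash
python3 - <<'E'
from h import *
p0=json.load(open('p.json'))[:4]
ci=dict(np.load('pics/wrist5.npz'))
U=lambda u,v:(240+(u+.5)/2.8-.5,80+(v+.5)/2.5-.5)
C=np.array([U(397,507),U(537,449),U(564,316),U(434,241),U(284,312),U(272,445)])
T=np.array([U(763,372),U(640,78),U(240,68),U(34,360)])
E=np.array([U(200,30),U(500,42),U(780,51)])
def res(x,f=0):
    q=x[0]; cj=dict(ci); cj['rvec']=ci['rvec']+x[1:4]; cj['tvec']=ci['tvec']+x[4:7]
    W=proj(cj,ch2w(p0,caps(q)))-C
    s=spokes(q)[[1,2,3,4]]; ax=np.array([0,-.105,.075]); s=ax+(s-ax)*(.109/.111)
    t=proj(cj,ch2w(p0,s))-T
    l=proj(cj,ch2w(p0,[[-.105,-.2,.02],[-.105,0,.02]])); n=np.array([-(l[1]-l[0])[1],(l[1]-l[0])[0]]);n/=np.linalg.norm(n)
    e=(E-l[0])@n
    r=[W,t,e,proj(cj,ch2w(p0,[-.105,-.2,.02]))[0]-U(94,27)]
    return r if f else np.concatenate([a.ravel() for a in r])
s=least_squares(res,np.zeros(7),loss='soft_l1',x_scale=[.01]*4+[.003]*3); print(np.degrees(s.x[0]),s.x,s.cost)
for r in res(s.x,1): print(r.round(1).tolist())
E
```

```text
0.19415932343044517 [0.00338872 0.01765481 0.00032924 0.04019731 0.00428072 0.00232557
 0.00909802] 12.561542979528536
[[0.2, 1.2], [1.3, 1.0], [0.7, 1.2], [0.4, 1.0], [-0.2, -0.3], [-0.2, -0.1]]
[[-3.3, -0.6], [-2.9, -0.1], [-1.6, -1.0], [0.5, -3.5]]
[-0.3, 0.5, 0.3]
[1.1, 0.1]
```

```bash
cat >> h.py <<'E'
from scipy.spatial.transform import Slerp
def conR(p,flip=False):
    Rz=R.from_euler('z',p[2]); X=-cz/np.linalg.norm(cz); Z=cx/np.linalg.norm(cx); Y=np.cross(Z,X)
    return Rz*R.from_matrix(np.c_[X,Y,Z])
def conP(p,x,y,z): return ch2w(p,np.array(p[4:7])+x*cx+y*cy+z*cz)[0]
E
python3 - <<'E'
from h import *
from bench import *
p=json.load(open('p.json'));o=get_obs();print(o['joints'].round(2))
R0=R.from_rotvec(o['orientation']);R1=conR(p); print(np.degrees((R0.inv()*R1).magnitude()), R1.as_rotvec())
P0=o['tcp_pos'];A=P0+[-.01,.04,.11];B=conP(p,0,.02,.2)+[0,0,.06];print(B)
sl=Slerp([0,1],R.concatenate([R0,R1]))
W=[(P0+[0,0,.06],R0,0),(A,sl(.05),0)]
for i in range(1,10): W.append((A+(B-A)*i/9,sl(.05+.95*i/9),0))
W.append(W[-1])
rows(o,W)
E
```

```text
[ 0.63  0.39 -0.42  1.79  0.19  1.    1.56]
67.74181342722558 [ 0.49141776  0.77514396 -1.05495035]
[0.58080968 0.20255443 0.27714646]
0 0 0 -0.06 -0.0001 0.0006 0; 0.047 -0.032 -0.017 -0.1102 0.0378 -0.0148 0; 0.146 -0.098 -0.054 -0.1063 0.0821 -0.0155 0; 0.245 -0.165 -0.09 -0.1023 0.1263 -0.0162 0; 0.344 -0.231 -0.126 -0.0983 0.1706 -0.017 0; 0.443 -0.298 -0.163 -0.0944 0.2149 -0.0177 0; 0.542 -0.365 -0.199 -0.0904 0.2591 -0.0184 0; 0.641 -0.431 -0.236 -0.0864 0.3034 -0.0191 0; 0.74 -0.498 -0.272 -0.0825 0.3476 -0.0198 0; 0.839 -0.564 -0.308 -0.0785 0.3919 -0.0206 0; 0.939 -0.631 -0.345 -0.0745 0.4361 -0.0213 0; 0.939 -0.631 -0.345 -0.0745 0.4361 -0.0213 0
```

Emit:
apply_moves(
  series="0 0 0 -0.06 0 0 0; 0.047 -0.032 -0.017 -0.11 0.038 -0.015 0; 0.146 -0.098 -0.054 -0.106 0.082 -0.0155 0; 0.245 -0.165 -0.09 -0.102 0.126 -0.016 0; 0.344 -0.231 -0.126 -0.098 0.17 -0.017 0; 0.443 -0.298 -0.163 -0.094 0.215 -0.018 0; 0.542 -0.365 -0.199 -0.09 0.259 -0.0185 0; 0.641 -0.431 -0.236 -0.086 0.303 -0.019 0; 0.74 -0.498 -0.272 -0.0825 0.348 -0.02 0; 0.839 -0.564 -0.308 -0.0785 0.392 -0.0205 0; 0.939 -0.631 -0.345 -0.0745 0.436 -0.021 0; 0.939 -0.631 -0.345 -0.0745 0.436 -0.021 0",
)

```text
clock: 7.95
tcp_pos: [0.5772, 0.2086, 0.2698]
orientation: [0.485, 0.791, -1.051]
contact_force: [-0.8, -1.0, 0.7]
grip_width: 0.0
```

```bash
python3 look.py 6 scene wrist; python3 -c "
from bench import *; from h import *
o=get_obs(); print(o['joints'].round(2),o['tcp_pos'],o['orientation'])"
```

```text
[-0.39  0.49 -0.53  1.68  0.84  1.49 -0.73] [0.57846647 0.20316036 0.27183498] [ 0.48757243  0.78662825 -1.05601602]
```

View pics/scene6.png

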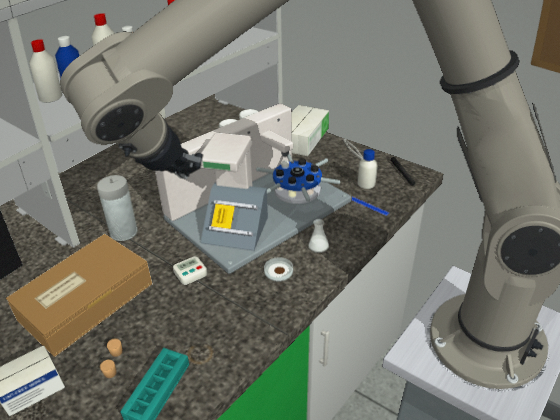

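View pics/wrist6z.png

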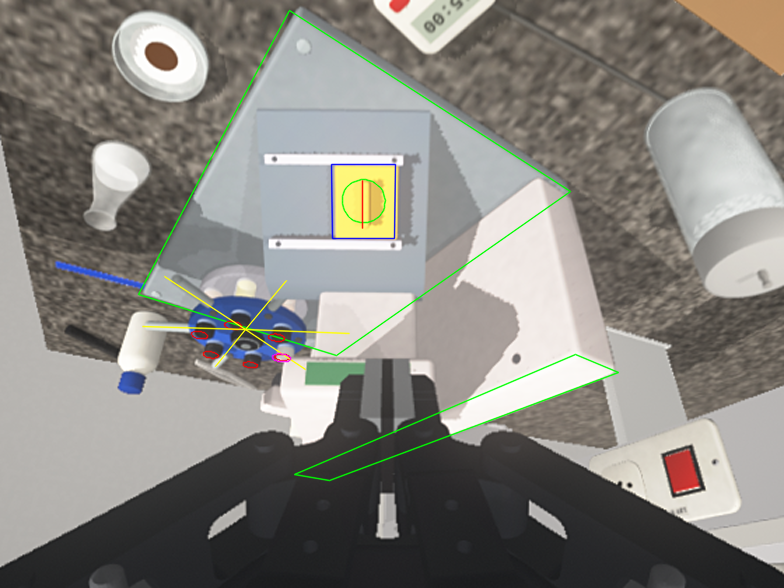

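```bash
cat > con.py <<'E'
from h import *
from bench import *
import sys
p=json.load(open('p.json'));o=get_obs()
# args: x,y,z mm triples
cur=w2ch(p,o['tcp_pos'])[0]-np.array(p[4:7]); print('console pos mm',(np.array([cur@cx,cur@cy,cur@cz])*1000).round(1),'F tool',R.from_rotvec(o['orientation']).inv().apply(o['contact_force']).round(1))
W=[]
for a in sys.argv[1:]:
    x,y,z=[float(v)/1000 for v in a.split(',')]
    W.append((conP(p,x,y,z),conR(p),0))
rows(o,W)
E
python3 con.py 0,24,200 0,24,160 0,24,120 0,24,80 0,24,40
```

```text
console pos mm [ 34.   18.2 243. ] F tool [ 0.5 -0.4  0.6]
0.007 -0.007 0.006 0.0431 0.0064 -0.0336 0; 0.007 -0.007 0.006 0.0831 0.0066 -0.0334 0; 0.007 -0.007 0.006 0.1231 0.0068 -0.0331 0; 0.007 -0.007 0.006 0.1631 0.007 -0.0328 0; 0.007 -0.007 0.006 0.2031 0.0073 -0.0325 0
```

Emit:
apply_moves(
  series="0 0 0 0.04 0.004 -0.034 0; 0 0 0 0.08 0.004 -0.034 0; 0 0 0 0.12 0.004 -0.034 0; 0 0 0 0.16 0.004 -0.034 0; 0 0 0 0.16 0.004 -0.034 0; 0 0 0 0.16 0.004 -0.034 0",
)

```text
clock: 8.8
tcp_pos: [0.6143, 0.1353, 0.1293]
orientation: [0.492, 0.784, -1.057]
contact_force: [0.0, 1.3, 0.4]
grip_width: 0.0001
```

```bash
python3 con.py 0,24,40 0,24,30 0,24,22;python3 look.py 7 scene wrist side;python3 con.py 0,24,40 0,24,30 0,24,22
```

```text
console pos mm [ 1.  21.7 84.5] F tool [-1.   0.5 -0.6]
0.002 -0.007 0.004 0.0445 0.0026 -0.0007 0; 0.002 -0.007 0.004 0.0545 0.0026 -0.0006 0; 0.002 -0.007 0.004 0.0625 0.0026 -0.0005 0
console pos mm [-0.  22.4 85.5] F tool [ 0.   0.4 -0.4]
0.003 -0.008 0.002 0.0454 0.0018 0.0004 0; 0.003 -0.008 0.002 0.0554 0.0018 0.0004 0; 0.003 -0.008 0.002 0.0634 0.0018 0.0005 0
```

View pics/scene7z.png

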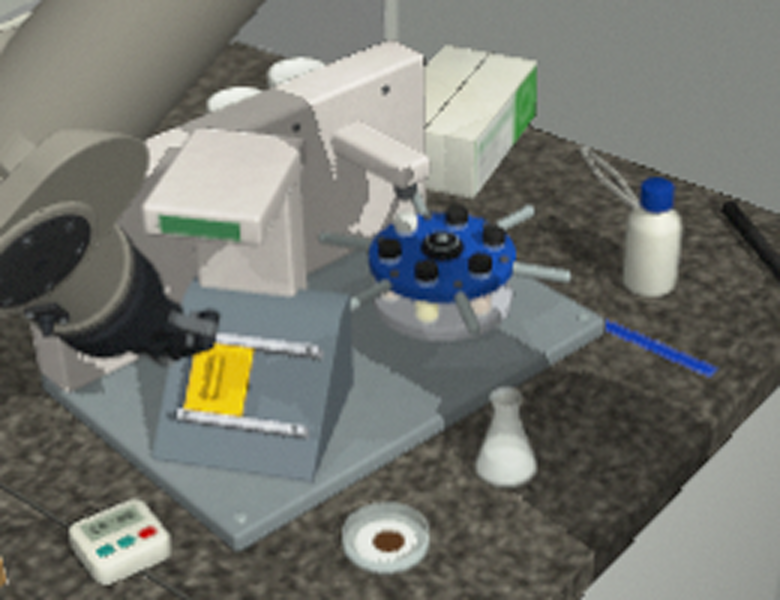

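View pics/wrist7z.png

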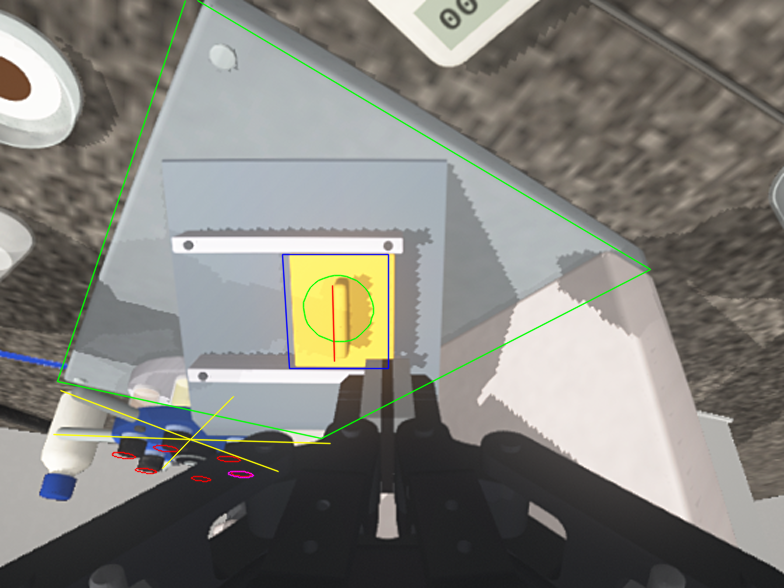

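View pics/side7z.png

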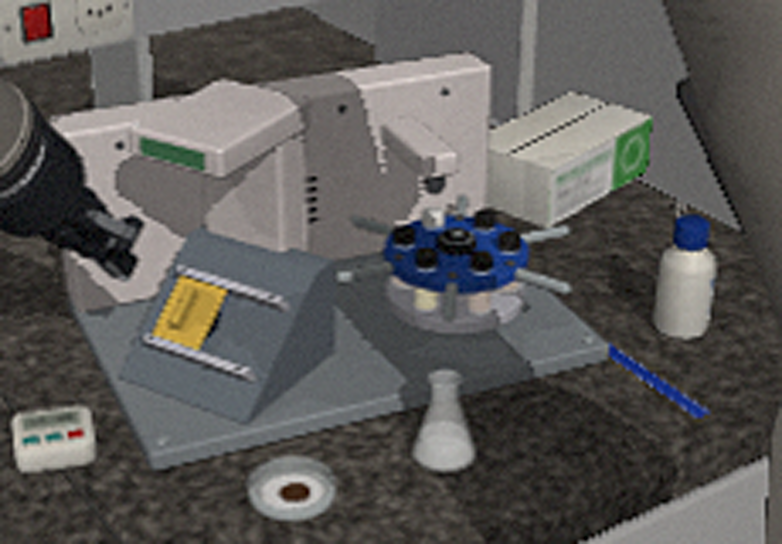

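Emit:
apply_moves(
  series="0 0 0 0.03 0.005 0 0; 0 0 0 0.05 0.005 0 0; 0 0 0 0.063 0.005 0 0; 0 0 0 0.063 0.005 0 0; 0 0 0 0.063 0.005 0 0",
)

```text
clock: 9.57
tcp_pos: [0.6354, 0.1017, 0.0794]
orientation: [0.491, 0.785, -1.056]
contact_force: [0.4, 0.1, 0.0]
grip_width: 0.0
```

```bash
python3 look.py 8 scene wrist side;python3 con.py 0,-15,20; python3 - <<'E'
from h import *
ci=dict(np.load('pics/wrist8.npz'));from bench import *
o=get_obs();print(proj(ci,o['tcp_pos'])*1.4,proj(ci,o['tcp_pos'])); 
E
```

```text
console pos mm [-0.7 26.6 21.4] F tool [-0.5 -0.1 -0.3]
0.004 -0.007 0.004 0.0015 -0.0416 0.0006 0
[[385.00234632 386.93616405]] [[275.00167595 276.38297432]]
```

View pics/scene8z.png

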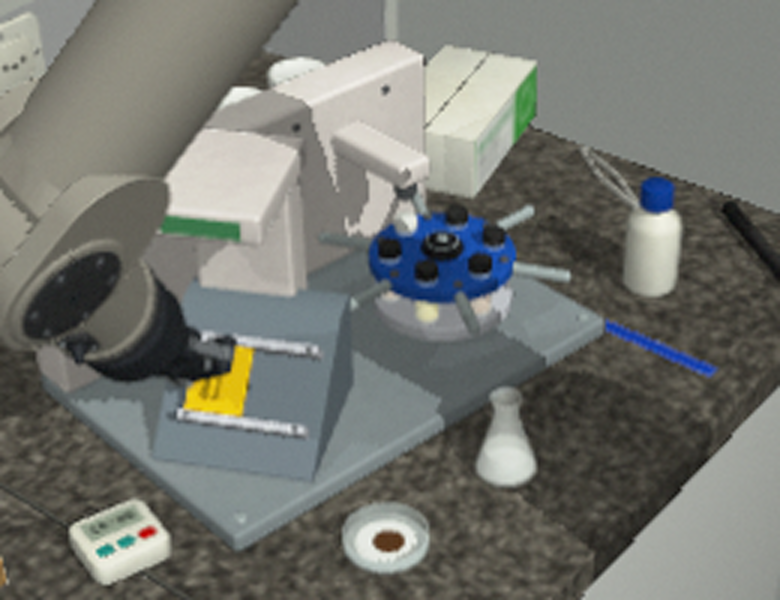

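View pics/wrist8z.png

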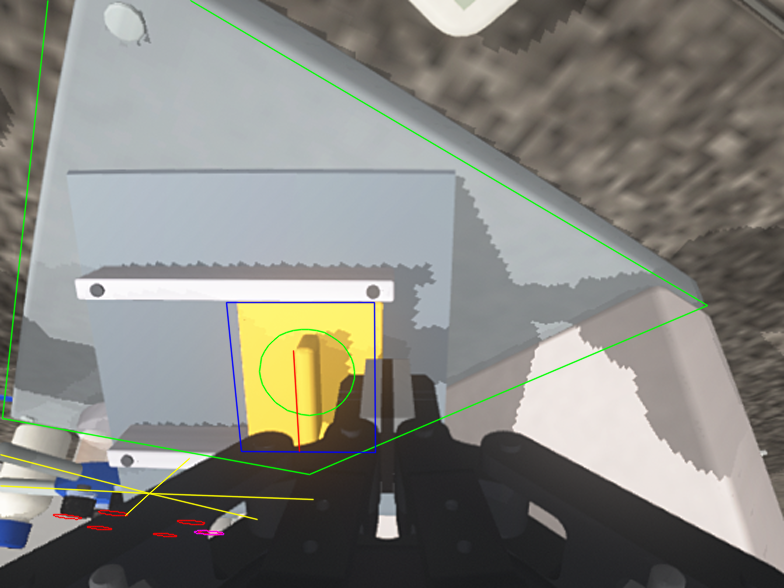

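View pics/side8z.png

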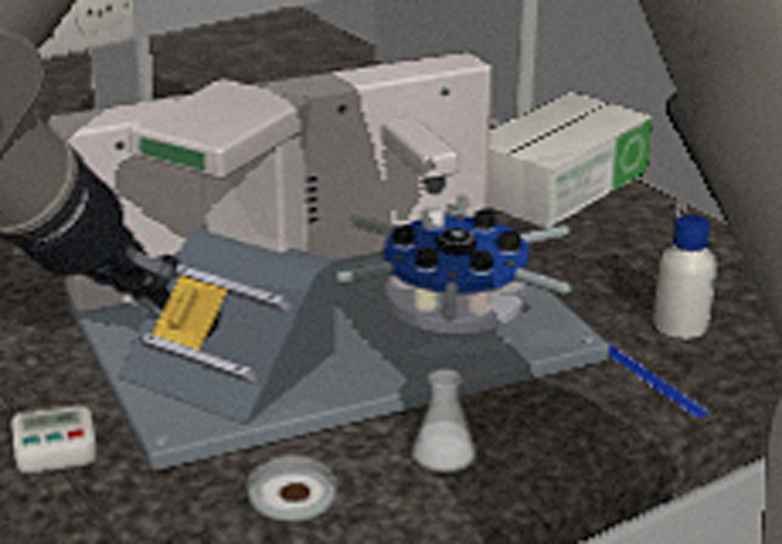

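Emit:
apply_moves(
  series="0 0 0 0 -0.006 0 0; 0 0 0 0 -0.012 0 0; 0 0 0 0 -0.018 0 0; 0 0 0 0 -0.024 0 0; 0 0 0 0 -0.03 0 0; 0 0 0 0 -0.036 0 0; 0 0 0 0 -0.042 0 0; 0 0 0 0 -0.046 0 0; 0 0 0 0 -0.046 0 0",
)

```text
clock: 10.85
tcp_pos: [0.5934, 0.081, 0.0796]
orientation: [0.49, 0.785, -1.058]
contact_force: [-0.6, 0.9, -0.3]
grip_width: 0.0
```

```bash
python3 look.py 9 scene wrist;python3 con.py 0,-25,20
```

```text
console pos mm [  0.1 -20.3  20.3] F tool [-0.3 -0.1  0. ]
0.004 -0.006 0.006 0.0004 -0.0047 -0.0001 0
```

View pics/scene9z.png

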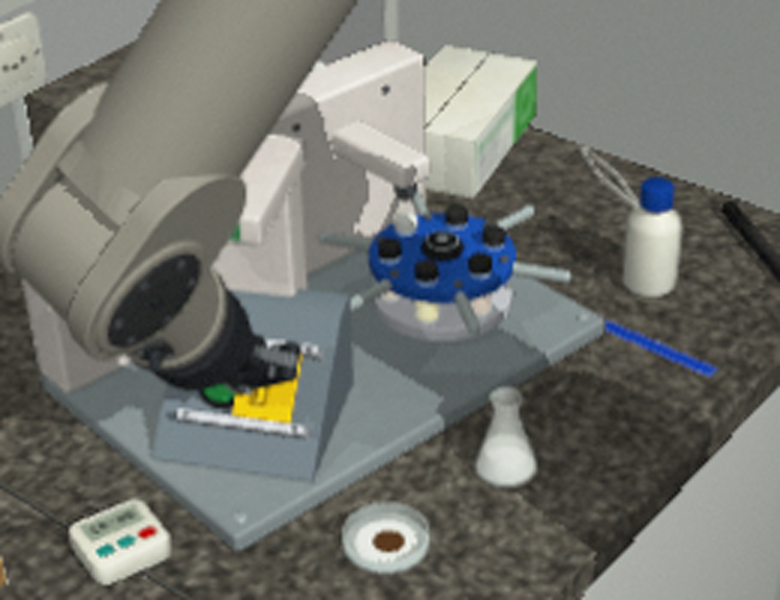

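View pics/wrist9z.png

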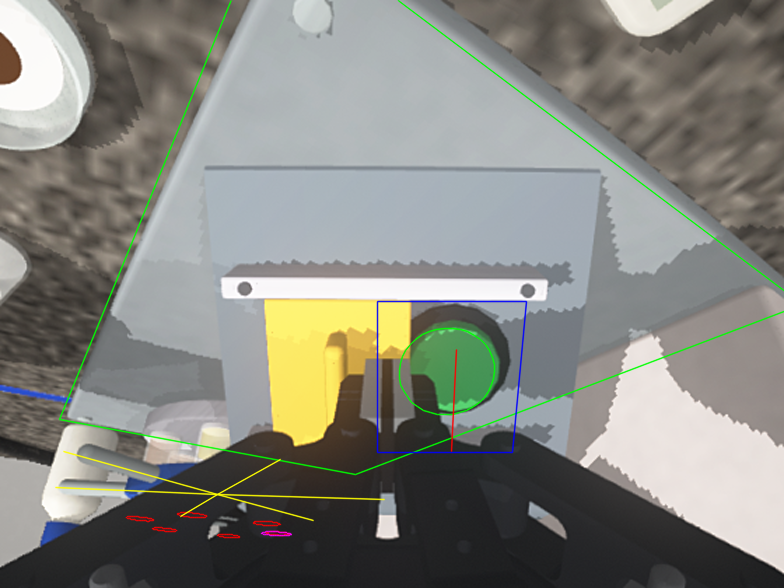

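Emit:
apply_moves(
  series="0 0 0 0 -0.003 0 0; 0 0 0 0 -0.006 0 0; 0 0 0 0 -0.008 0 0; 0 0 0 0 -0.008 0 0",
)

```text
clock: 11.45
tcp_pos: [0.5868, 0.078, 0.0799]
orientation: [0.491, 0.784, -1.056]
contact_force: [2.7, 0.1, -0.0]
grip_width: 0.0
```

```bash
python3 look.py 10 wrist;python3 con.py 0,-25,20
```

```text
console pos mm [ -0.1 -27.6  20.9] F tool [0.7 2.9 1.2]
0.004 -0.007 0.005 0.0009 0.0026 0.0001 0
```

View pics/wrist10z.png

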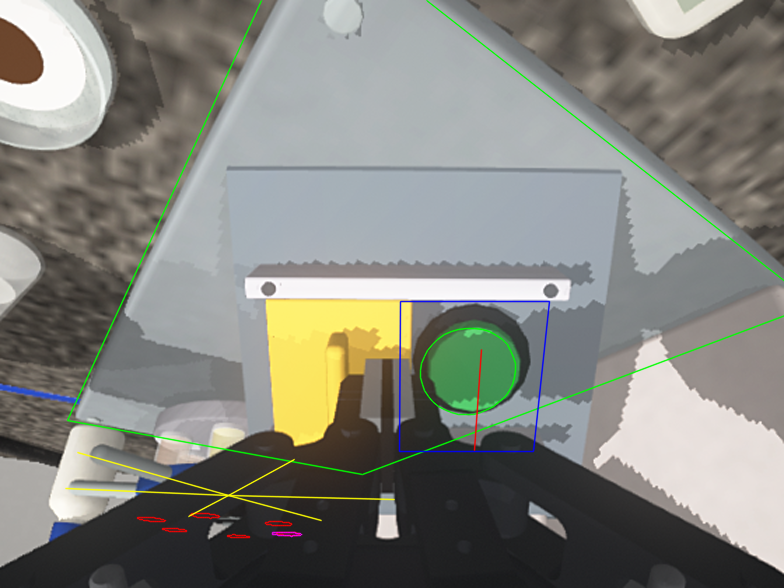

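Emit:
apply_moves(
  series="0 0 0 0 -0.002 0 0; 0 0 0 0 -0.004 0 0; 0 0 0 0 -0.004 0 0",
)

```text
clock: 11.88
tcp_pos: [0.5858, 0.0782, 0.0805]
orientation: [0.494, 0.783, -1.051]
contact_force: [11.4, 3.0, -2.4]
grip_width: -0.0002
```

```bash
python3 con.py 0,-25,20
```

```text
console pos mm [ -0.1 -28.5  21.7] F tool [ 3.2 11.6  0.2]
0.003 -0.008 -0.001 0.0017 0.0035 0.0002 0
```

Emit:
apply_moves(
  series="0 0 0 0 0.006 0 0; 0 0 0 0 0.009 0 0; 0 0 0 -0.02 0.01 0 0; 0 0 0 -0.05 0.02 0 0; 0 0 0 -0.05 0.034 0 0; 0 0 0 -0.05 0.034 0 0; 0 0 0 -0.05 0.034 0 0",
)

```text
clock: 12.75
tcp_pos: [0.5997, 0.1185, 0.1172]
orientation: [0.489, 0.785, -1.059]
contact_force: [-0.7, 0.1, 0.6]
grip_width: -0.0
```

```bash
python3 look.py 11 scene side wrist;python3 con.py 0,0,20
```

```text
console pos mm [ 0.1  1.5 69.8] F tool [0.2 0.2 0.1]
0.004 -0.006 0.007 0.0498 -0.0012 0.0002 0
```

View pics/wrist11z.png

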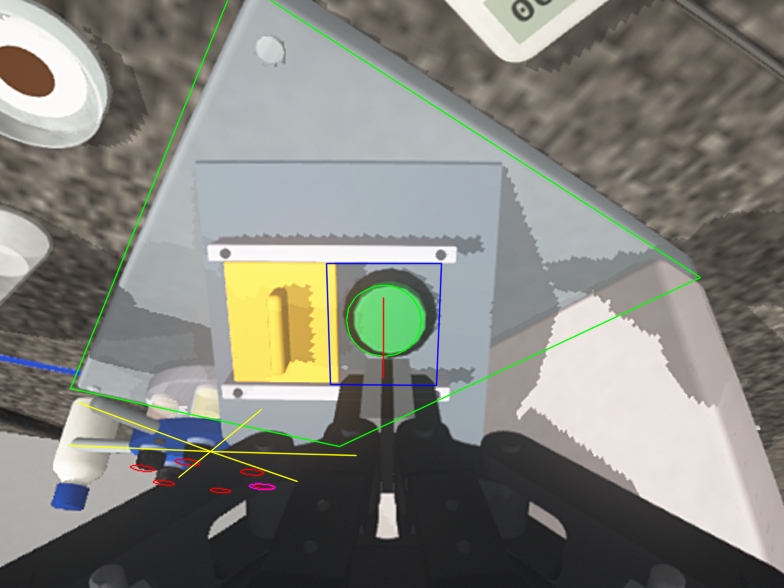

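View pics/side11z.png

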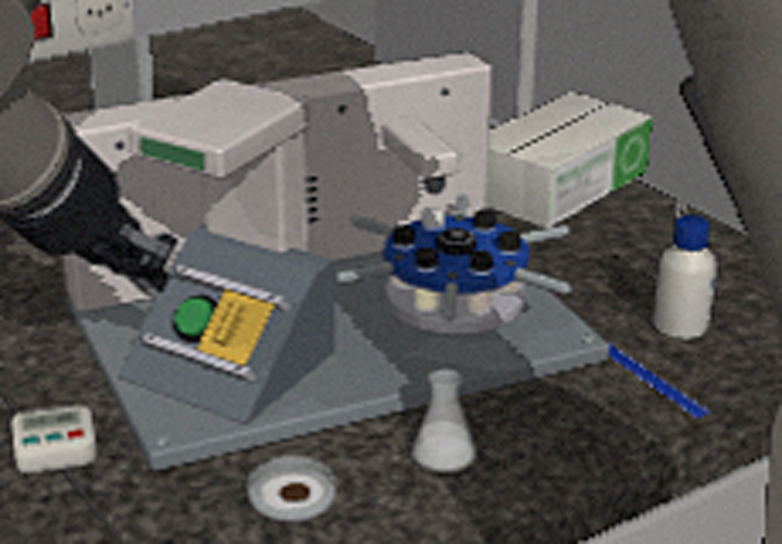

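Emit:
apply_moves(
  series="0 0 0 0.03 0 0 0; 0 0 0 0.05 0 0 0; 0 0 0 0.056 0 0 0; 0 0 0 0.06 0 0 0; 0 0 0 0.063 0 0 0; 0 0 0 0.065 0 0 0; 0 0 0 0.065 0 0 0",
)

```text
clock: 13.78
tcp_pos: [0.6177, 0.0827, 0.0683]
orientation: [0.491, 0.785, -1.056]
contact_force: [-1.8, 0.7, 3.0]
grip_width: -0.0001
```

```bash
python3 con.py 0,0,5;python3 look.py 12 wrist
```

```text
console pos mm [-0.7  2.3  6.2] F tool [-3.2 -1.4  0.9]
0.004 -0.007 0.004 0.0012 -0.0023 0.0007 0
```

View pics/wrist12z.png

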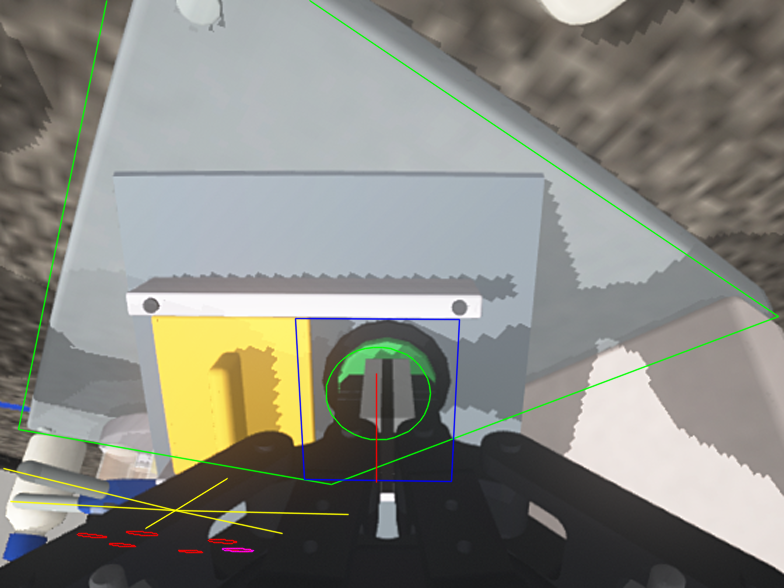

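Emit:
apply_moves(
  series="0 0 0 0.002 0 0 0; 0 0 0 0.004 0 0 0; 0 0 0 0.006 0 0 0; 0 0 0 0.006 0 0 0; 0 0 0 0.006 0 0 0",
)

```text
clock: 14.45
tcp_pos: [0.6183, 0.0818, 0.0668]
orientation: [0.49, 0.783, -1.055]
contact_force: [-18.8, 9.5, 30.3]
grip_width: 0.0001
```

```bash
python3 con.py 0,0,5
```

```text
console pos mm [-0.8  2.5  4.4] F tool [-33.9 -13.1   6.5]
0.004 -0.006 0.003 -0.0006 -0.0025 0.0008 0
```

Emit:
apply_moves(
  series="0 0 0 -0.006 0 0 0; 0 0 0 -0.02 0 0 0; 0 0 0 -0.06 0 0 0; 0 0 0 -0.11 0 0 0; 0 0 0 -0.16 0 0 0; 0 0 0 -0.19 0 0 0; 0 0 0 -0.19 0 0 0",
)

```text
clock: 15.32
tcp_pos: [0.5688, 0.1913, 0.2114]
orientation: [0.493, 0.785, -1.052]
contact_force: [0.6, 0.6, -0.7]
grip_width: -0.0
```

```bash
python3 look.py 13 scene side wrist; python3 wz.py 13; python3 con.py 0,0,5
```

```text
console pos mm [  1.3   2.4 187.9] F tool [ 1.1 -0.5 -0.4]
0.004 -0.006 0.008 0.1828 -0.0009 -0.0003 0
```

View pics/wrist13z.png

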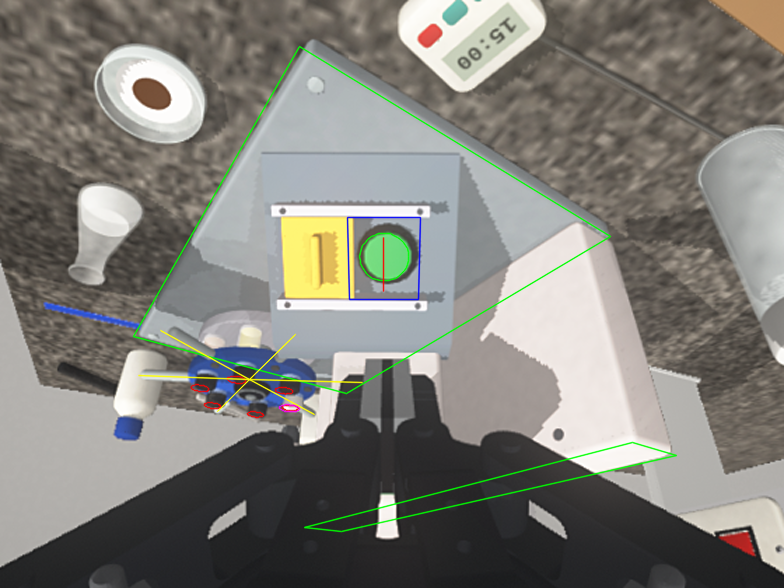

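View pics/scene13z.png

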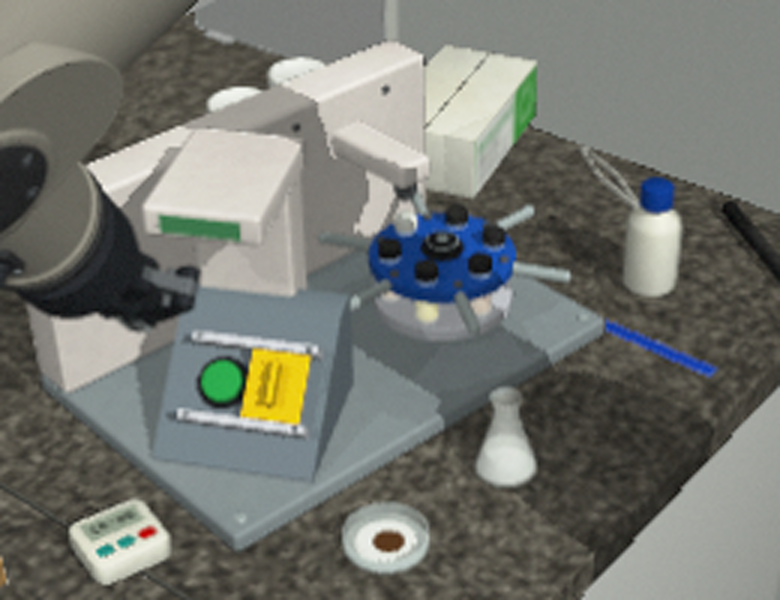

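View pics/wz13a.png

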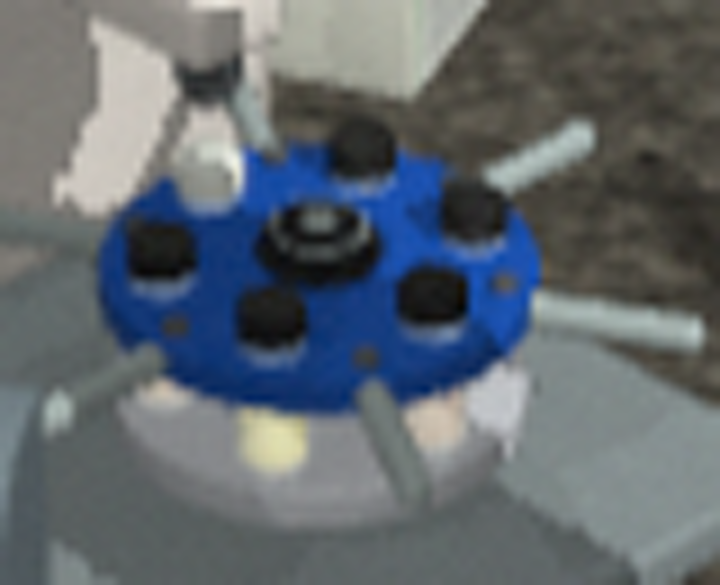

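View pics/wz13b.png

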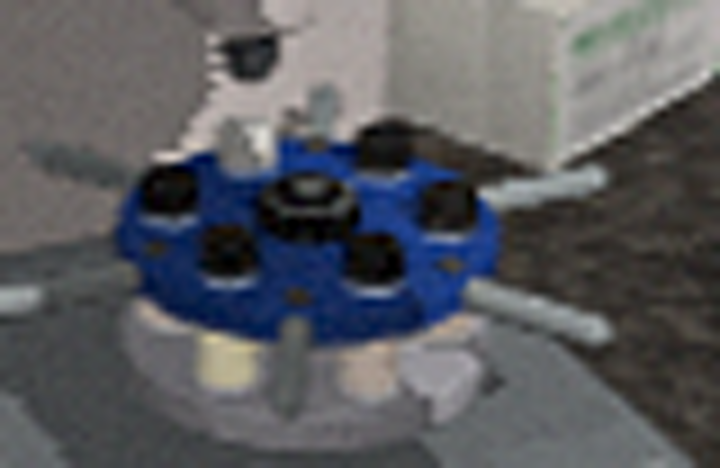

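```bash
python3 - <<'E'
import os
from ov import *
p[7]=.045
a=overlay(cv2.imread("pics/scene13.png"),camera_info('scene'),p,10)[1900:2500,1950:2700]
b=overlay(cv2.imread("pics/side13.png"),camera_info('side'),p,12)[2400:3000,2580:3300]
cv2.imwrite('pics/con_ov13.png',cv2.resize(np.hstack([a,b]),(800,327)))
E
```

```text
(no output)
```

View pics/con_ov13.png

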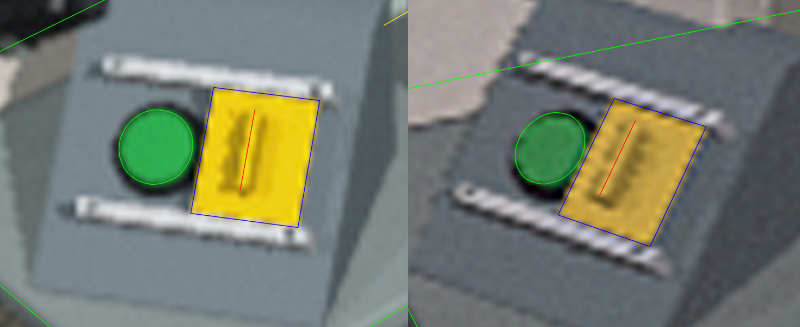

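The picture shows the shutter filling the predicted fully open outline (45 mm) in both static views. The green button is back out and uncovered. The white cap is under the nose at about (211,173) in the 9x crop, the same place as before the console work. The robot is clear of everything, so I am handing in.

```bash
python3 -c "
from bench import *
print(hand_in())"
```

```text
the job is handed in; nothing more can be done
None
```

I turned the carousel, opened the shutter and pressed the start button, in that order, and handed the job in at about 15.5 s.

- **Carousel:** I pushed one spoke with the closed fingertips, turning the carousel about 117° counter-clockwise. The fixed cameras then put it at −0.03° and the wrist camera at about +0.2°, so the white vial is under the nose to within about 0.2 mm. In the last pictures the carousel had not moved since.
- **Shutter:** I pushed the tab until it stopped, with the force rising to about 11.6 N. In both fixed views the shutter fills the predicted 45 mm open outline.
- **Button:** I pressed it until it stopped. The force along the button rose from about 3 N to about 34 N with the tip 4.4 mm off the console face (5 mm is fully in). It was back out in the last pictures. The press was harder than the button needed, but it was made with the fingertips.
- **Surroundings:** The bottle, flask, dish and timer look untouched in the last pictures. The tool was about 180 mm clear of the console.
- **Disagreement:** The wrist camera and the fixed cameras differed by about 1 to 3 mm at the console and carousel. I allowed for this in the pushes, and the forces and final pictures fit the result.

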